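Set the tall bisque tile up on the painting easel

ROBOT

A 7-joint arm with a two-finger parallel gripper is mounted at the origin on the work surface. World frame = base frame: x ahead of the robot, y to its left, z up, the work surface at z = 0. Lengths are in m, angles in rad, forces in N, time in s.
With the tool pointing down it reaches from about 0.425 to 0.825 m from the base axis. Payload 3.6 kg.
Tool frame: the origin (TCP) lies midway between the tips of the shut fingers; the grasp point (between the pads) lies manip.grip_depth behind it (manip.grip_depth is the distance from the TCP to the grasp point, in m); z points along the fingers, y is the line along which they close (so a half turn about z gives the same grasp; the last joint's range is limited). The gripper opens to 85 mm and grips with 20 to 120 N. Pads are 22 mm wide; open, the fingers measure 114 mm over their backs; the gripper's body (76 mm by 85 mm) begins 54 mm behind the grasp point. The pads swing forward as they close: fully open they stand 13 mm farther back than shut.
Start: joints at [-1.236, 0.615, -0.013, 1.423, 0.008, 1.103, -0.04], TCP at [0.229, 0.608, 0.192] pointing down, gripper open.
Joint ranges: [-3.12, 3.12], [-0.3, 2.06], [-1.34, 1.32], [0.26, 2.42], [-1.36, 4.5], [0.01, 1.98], [-2.84, 2.84]. Speed limits (rad/s): [2.79, 2.79, 3.14, 3.14, 3.14, 3.14, 3.14].

INTERFACE

Orientations are given as a unit quaternion [w, x, y, z].
In Python, from plant import manip gives the robot as it stands.
- The arm moves only by the tool arm_command, never from a script. Its argument "deltas" is a list that holds one entry, the list of rows, each a list of 6 numbers: the shift along the tool's x, y, z as a fraction of full scale, then the turn, a rotation vector about the tool's x, y, z as a fraction of full scale. A call has 1 to 12 rows; each row shifts and turns the commanded pose from where the row before left it, along the tool's axes as they then stand; what a row does not reach is not made up. Full scale, the value 1, is 2.5 cm for a shift and 0.15 rad for a turn. A row lasts 1/10 s, in which the tool goes at most 50 mm and 8.59 degrees, less where a joint would pass 70% of its speed; a pose out of reach is approached as far as the arm can. A call with a number of a shift or a turn outside -1 to 1 is refused whole. A call with a gripper value outside its range is refused whole. "claw" is the opening, from 0 (shut) to 1 (fully open), set as the call begins (left out, the last holds). The fingers move at their own pace and stop on an object; "newtons" is the grip in N (left out, the last holds). Time passes only in rows, so rows that do not move let the fingers close. It gives the time, the measured TCP pose, the force, the opening and the grip force at its end, in the units of the state.
- manip.state(): the state, without advancing time (a new reading comes with each control period).
- manip.read_camera(name): name is "scene" or "top" or "wrist"; returns a dict with "frame" (400x640x3 uint8, red, green, blue), "camera_matrix" (3x3 intrinsics, pixels), "k1" (the pictures are not rectified: a ray, as slopes to the right and down, at radius r is drawn at 1 + k1 r^2 times it, then the intrinsics apply), "origin" and "orientation" of the camera in the world. Camera axes: x right, y up, looking along -z (the intrinsics and any distortion apply to the point x, -y, -z); pixel columns grow to the right and rows downward; lengths in m; the calibration is good to about 2 mm. A picture is of the moment at which its call begins. There is no depth.
- manip.sign_off(): hands the job in; it is judged then, once.
Trained networks look in a picture, given as the dict that the camera call returned (one of the last four; its "shot" number tells which), for a name from the list of things; names that differ only in an ending like _2 or _b are one class to them, and where a whole thing is asked for, a point or a joint stands for the part that bears it (a point fixed in the world has none). Each returns a list of dicts, best first, with "conf" (0 to 1); they miss things now and then, are a little off and sometimes report something else, mostly with a low value. They report only what shows in the picture. A call takes as long as a camera call. They do not tell look-alikes from the thing itself.
- manip.spot_in(picture, query): "position" ([column, row] in pixels, amid what is visible of it).
- manip.pinpoint(picture, query): "position" ([column, row] in pixels: a listed point, or the origin of a listed thing).
The state is a dict: "time": time; "q": joint angles; "qd": joint speeds; "joint_torque": joint torques, N m; "tcp_pos": TCP position; "tool_rot": TCP orientation; "wrist_force": force on the tool from outside, world axes, zero at the start; "moment": the same for the moment, N m; "finger_gap": opening from 0.0 (shut) to 1.0 (fully open); "finger_force": force on a finger pad.
Only numpy, scipy, OpenCV 4.12 (cv2) and the standard library are available. Lean on these libraries where they do the work, as an engineer would, in place of code of your own. Each camera call takes 0.05 s, during which the arm holds its last target. There are 200 camera calls.

TASK

Draw the tall tile straight up out of its slanted slot in the drying rack by its top edge, leaving the square tiles and everything else around where they stand. Set it down gently on the ledge of the easel, upright with the tree side facing out as it did in the rack, leaning back on the frame beside the fixed stop. Then slide the easel's side rail in along the ledge until the tile is held snugly between rail and stop, and let go.

Things in the scene. Friction and masses are not known exactly. Their poses are not given: they have to be found in the camera images.
- rack: Plywood tile drying rack, fixed: 210 mm long (x), 137 wide (y), 82 high; origin: centre of underside, z up. Grooved side cheeks form 4 slots for 100 mm wide tiles, one tile in each: lower edges at x = -31, +3, +37, +71, z = 17 mm. Slots slant 25 deg: up-slot = (-0.423, 0, 0.906). Slots 12 mm wide, 2-3 mm play at the tile's sides; a tile is free once drawn 80 mm up-slot.
- panel: The tall tile, loose, in any of the slots: white unglazed bisque, 100 mm wide (y), 150 tall (z), 8 thick (x), about 0.18 to 0.29 kg. Origin: middle of its lower edge, mid-thickness; z up along the tile, x out of the face with a low fir-tree relief (within +x 5 mm). In the rack it leans 25 deg, top towards the rack's -x, its back on the groove, and overtops the square tiles by 50 mm along the slant.
- panel_top (a point): Middle of the tall tile's top edge, mid-thickness, 150 mm from its origin; axes as the tile's. The relief ends 40 mm below this edge: the band above is plain and 8 mm thick, free in front and behind, to grip.
- tile_a: Square bisque tile, loose, 100 x 100 x 8 mm, smaller fir-tree relief, axes and origin (middle of lower edge) as the tall one's; stays in its slot.
- tile_b: Square bisque tile like tile_a, in another slot; stays there.
- tile_c: Square bisque tile like tile_a, in another slot; stays there.
- ledge: Face of the wooden table easel (fixed), leaning back 25 deg to its rear, z up along the face, x out of it (forward and up), y along the ledge. Origin: on the ledge's top where it meets the face, 36 mm above the table. The tile's back belongs on x = 0, its lower edge on z = 0: set up, its origin is at x = 4, y = 0, z = 0 mm, axes as these.
- ledge_lip (a point): Top of the front lip of the ledge, in its middle (axes as the ledge's). The ledge is 30 mm deep from the face to the lip (lip at x = 30 to 36 mm), and the lip stands 7 mm above it. Behind the tile are two uprights (18 mm wide, centred at y = +-30 mm) with cross bars, up to z = 95 mm; above that nothing is behind the tile.
- stop_face (a point): Foot of the fixed stop, middle of its side face towards the tile (x = 14, y = -50, z = 0 mm in the ledge frame, whose axes it has). The stop is a wooden block on the ledge, 60 mm high, 16 wide (y = -66 to -50 mm), x = 2 to 26 mm. The tile's side edge belongs against this face.
- rail (a joint): Easel's sliding side rail, m: clear width between rail and fixed stop = 0.090 + value; the rail's inner face is at ledge y = 0.040 + value. Grows as it opens to the ledge's +y, to 0.065 at most; starts at 0.025 to 0.055. Moves along y against about 2.5 N of friction, stays where left (shoe and brass screw on the lip). About 0.010 when it holds the 100 mm tile snugly.
- rail_top (a point): Middle of the top end of the sliding side rail (axes as the ledge's): a straight wooden bar standing along the ledge's z, 30 mm wide (y), 24 mm thick (x = 2 to 26 mm). Its top is 145 mm above the ledge, 5 mm below the top of the tall tile once that stands there. Nothing stands before or behind its upper 45 mm.
- mug: White mug, loose, 76 mm wide, 85 mm high, origin under its centre; bystander.
- jar: Small lidded jar, loose, 56 mm wide, 75 mm high, origin under its centre; bystander.
- bowl: Small terracotta bowl, loose, 100 mm wide, 40 mm high, origin under its centre; bystander.
- brush: Paint brush lying on the table, loose, 170 mm long; bystander.
Mind the look-alikes: they are no part of the job. Leave any red or turquoise look-alike of the panel alone.

How it is judged:
On the way, in this order (a step that is already met when the one before it is completed fails the run):
1. the tall tile is held in the fingers, drawn clear above the rack's slots (z of panel in the frame of rack above 0.083 m and contact force between the fingers and panel above 0.5 N), for 0.1 s.
2. the tall tile stands on the ledge, leaning back on the easel's frame (z of panel in the frame of ledge between -0.004 and 0.005 m and x of panel in the frame of ledge between 0 and 0.01 m and angle between the z axis of panel and the z axis of ledge, either way round below 0.09 rad and angle between the x axis of panel and the x axis of ledge, either way round below 0.12 rad and angle between panel's own x axis and vertical below 1.35 rad and angle between panel's own z axis and vertical below 0.8 rad), for 0.2 s.
At the end, for the whole second after the job is handed in: Tall tile at rest on the ledge: lower edge within 4 mm of it and 10 mm of the face, upright within 5 degrees, tree side out, leaning on the frame within 7 degrees, within 6 mm of mid-place (y = 0); rail and stop under 103.5 mm apart; square tiles in their slots within 12 mm (all of step 2 and y of panel in the frame of ledge between -0.006 and 0.006 m and value of joint rail below 0.0135 m and linear speed of panel below 0.02 m/s and distance of each of tile_a, tile_b, tile_c from where it was at the start of the episode below 0.012 m); the robot touches nothing.
It fails at once if a square tile is shifted or pulled from its slot (over 20 mm) (distance of any of tile_a, tile_b, tile_c from where it was at the start of the episode above 0.02 m).
It fails at once if the mug, jar, bowl or brush is disturbed (over 30 mm) (distance of any of mug, jar, bowl, brush from where it was at the start of the episode above 0.03 m).
It fails at once if the tall tile is banged against the easel (over 60 N) (contact force between panel and ledge above 60 N).
It fails at once if the tall tile is dropped (falls free of the fingers faster than 0.4 m/s, a drop of about 1 cm) (linear speed of panel above 0.4 m/s and contact force between the fingers and panel below 0.05 N).
It also fails if it takes over 56 s, if anything falls off the work surface, if the arm or the gripper's body presses on something with over 40 N, if the wrist force passes 120 N, or if a joint passes its speed limit or range.

## Working session

There is one attempt and no reset: what is moved stays moved. The work goes in short steps, Python scripts to look and compute and a tool call to move; the robot and the scene stay as the last step left them, time stands still between calls to the robot, and variables do not carry over. Pictures are saved under pics/ and viewed, at most 10 in all, crops included, and the job is handed in when it is done.

Besides the shell and the picture viewer there is one more tool, called after "Emit:" by a JSON object that holds its "method" and its "body", one argument or row to a line. arm_command: Moves the arm, as the interface text tells. Its arguments: {"type":"object","properties":{"deltas":{"type":"array"},"claw":{"type":"number"},"newtons":{"type":"number"}},"required":["deltas"]}

```bash
mkdir -p pics; ls; cat > h.py <<'E'
import numpy as np, cv2
from scipy.spatial.transform import Rotation as R
from plant import manip
def Rq(q): return R.from_quat([q[1],q[2],q[3],q[0]])
def ray(p,uv):
    K=np.array(p["camera_matrix"]);d=(np.array(uv)-K[:2,2])/[K[0,0],K[1,1]]
    u=d.copy()
    for _ in range(20): u=d/(1+p["k1"]*(u@u))
    v=Rq(p["orientation"]).apply([u[0],-u[1],-1]);return np.array(p["origin"]),v/np.linalg.norm(v)
def proj(p,X):
    K=np.array(p["camera_matrix"]);c=Rq(p["orientation"]).inv().apply(np.atleast_2d(X)-np.array(p["origin"]))
    u=np.c_[c[:,0],-c[:,1]]/(-c[:,2:]);u=u*(1+p["k1"]*(u**2).sum(1,keepdims=True))
    return u*[K[0,0],K[1,1]]+K[:2,2]
def tri(rs):
    A=sum(np.eye(3)-np.outer(d,d) for o,d in rs);b=sum((np.eye(3)-np.outer(d,d))@o for o,d in rs)
    return np.linalg.solve(A,b)
def save(p,n,box=None,s=1):
    f=p["frame"][:,:,::-1]
    if box: f=f[box[1]:box[3],box[0]:box[2]]
    cv2.imwrite("pics/"+n,cv2.resize(f,None,fx=s,fy=s,interpolation=cv2.INTER_CUBIC))
E
python3 - <<'E'
from h import *
import pickle
P={n:manip.read_camera(n) for n in("scene","top","wrist")}
pickle.dump(P,open("P0.pkl","wb"))
print(manip.grip_depth)
f=np.vstack([P["scene"]["frame"],P["top"]["frame"]])[:,:,::-1]
cv2.imwrite("pics/a.png",cv2.resize(f,(480,600))); 
save(P["scene"],"s.png");save(P["top"],"t.png")
for n in("scene","top","wrist"):
    p=P[n];print(n,np.round(p["origin"],3),np.round(p["orientation"],3),p["k1"],p["camera_matrix"][0])
    for q in("rack","panel","panel_top","tile_a","ledge","ledge_lip","stop_face","rail_top","mug","jar","bowl","brush"):
        print(q,[(np.round(d["position"]).astype(int).tolist(),round(d["conf"],2)) for d in manip.pinpoint(p,q)[:4]])
print(manip.state())
E
```

```text
pics
0.0187
scene [ 1.096 -0.748  0.934] [0.859 0.377 0.129 0.323] -0.01899561751473546 [457.6212505    0.         313.36081265]
rack [([271, 268], 0.88)]
panel [([212, 215], 0.85), ([268, 181], 0.64)]
panel_top [([277, 208], 0.79), ([159, 230], 0.71), ([302, 200], 0.67), ([357, 308], 0.36)]
tile_a []
ledge []
ledge_lip [([373, 180], 0.98)]
stop_face [([358, 174], 0.79)]
rail_top [([410, 127], 0.73)]
mug [([396, 275], 0.61)]
jar [([280, 211], 0.44)]
bowl [([425, 234], 0.91)]
brush [([195, 310], 0.84)]
top [ 0.356 -0.07   1.252] [-0.699 -0.044  0.065  0.711] 0.028826618588199033 [498.19094733   0.         323.73142956]
rack []
panel [([374, 200], 0.95), ([284, 305], 0.78), ([374, 304], 0.71), ([356, 212], 0.35)]
panel_top [([427, 336], 0.97), ([359, 208], 0.95), ([285, 243], 0.71)]
tile_a [([395, 185], 0.57), ([383, 196], 0.57), ([360, 210], 0.53)]
ledge [([193, 205], 0.77)]
ledge_lip [([199, 194], 0.88)]
stop_face [([213, 215], 0.68)]
rail_top [([130, 181], 0.61)]
mug [([299, 105], 0.97)]
jar [([359, 116], 0.7)]
bowl [([384, 194], 0.74), ([228, 116], 0.72)]
brush [([461, 219], 0.7)]

[... 288 characters left out ...]
, -0.01260307,  1.42339781,  0.0080968 ,
        1.10340611, -0.04039736]), 'qd': array([ 4.91574028e-04, -5.57915037e-05,  1.78486666e-03, -7.58808058e-04,
       -1.25569465e-04,  3.46014439e-04, -2.26267801e-03]), 'joint_torque': array([ 8.98458302e-05, -4.69093573e+01,  2.59118155e-01, -1.71332145e+01,
        1.00479330e-02,  1.82725587e-03, -5.00674616e-06]), 'tcp_pos': array([0.22941481, 0.6081347 , 0.19240223]), 'tool_rot': array([-2.45725201e-05,  1.79389862e-01,  9.83778062e-01, -2.37484553e-05]), 'wrist_force': array([-7.79992750e-05, -9.89955607e-01,  5.86427900e-01]), 'moment': array([ 0.03603261, -0.02508494,  0.04998632]), 'finger_force': 0.0, 'finger_gap': 1.0018959011929003}
```

View pics/s.png

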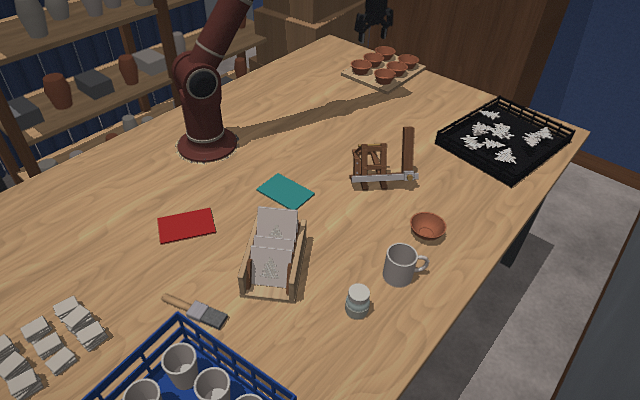

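View pics/t.png

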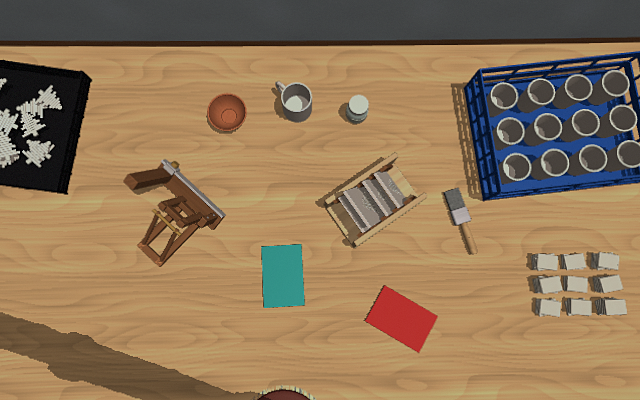

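```bash
python3 - <<'E'
from h import *
import pickle
P=pickle.load(open("P0.pkl","rb"))
def c(p,x,y,w,h,s): return cv2.resize(p["frame"][y:y+h,x:x+w,::-1],None,fx=s,fy=s,interpolation=cv2.INTER_CUBIC)
a=np.hstack([c(P["top"],315,145,120,105,3.33333),c(P["scene"],235,190,80,112,3.125*1.0)[:350]]) 
b=np.hstack([c(P["top"],115,155,115,115,3.2),c(P["scene"],340,118,90,80,4.6)])
cv2.imwrite("pics/rack.png",c(P["top"],315,145,120,105,6.0))
x=c(P["scene"],235,195,80,110,5.45);y=c(P["scene"],340,118,90,80,4);
cv2.imwrite("pics/ab.png",np.hstack([x[:600],cv2.copyMakeBorder(y,0,x[:600].shape[0]-y.shape[0],0,0,cv2.BORDER_CONSTANT)]))
cv2.imwrite("pics/easel.png",c(P["top"],115,155,115,115,5.2))
E
```

```text
(no output)
```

View pics/rack.png

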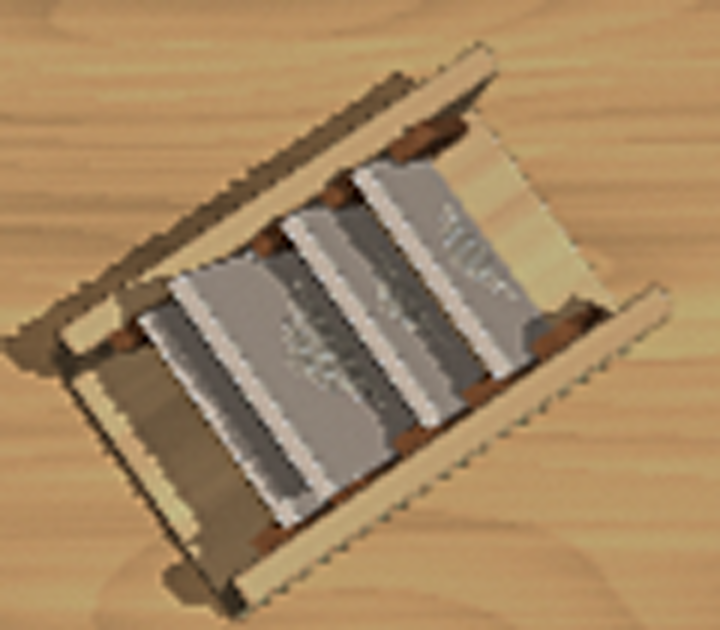

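View pics/ab.png

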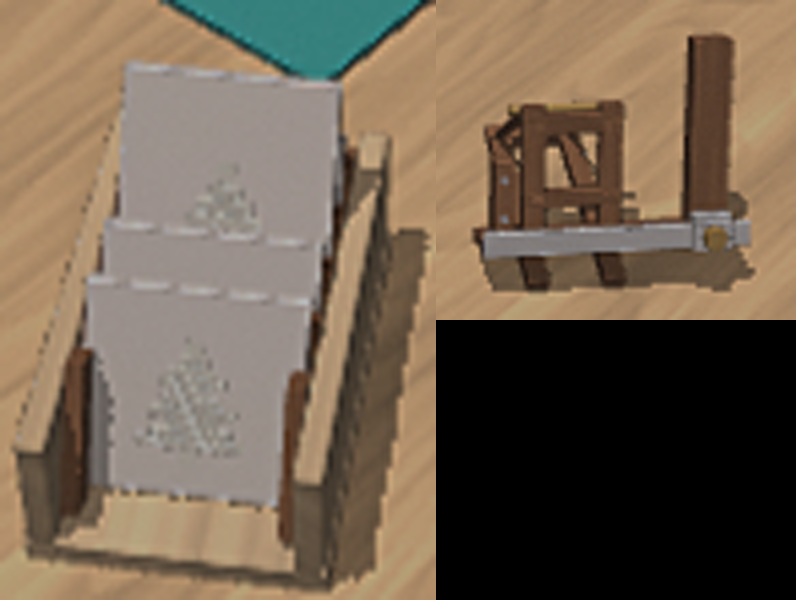

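View pics/easel.png

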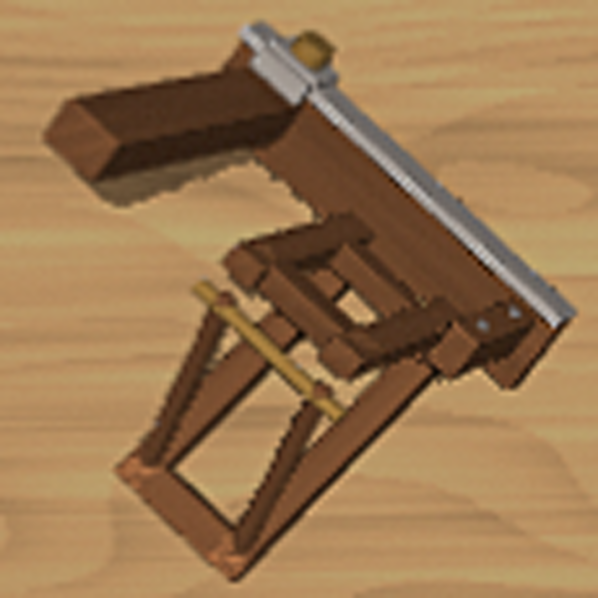

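```bash
cat > fit.py <<'E'
from h import *
import pickle
from scipy.optimize import least_squares
P=pickle.load(open("P0.pkl","rb"))
s25,c25=np.sin(np.radians(25)),np.cos(np.radians(25))
def T(o,X): return np.array([o[0],o[1],0])+R.from_euler("z",o[2]).apply(X)
t=lambda a,b:("top",(315+a/6,145+b/6)); s=lambda a,b:("scene",(235+a/5.45,195+b/5.45))
def top(x,L,y): return [x-s25*L,y,17+c25*L]
rk=[]
for x,L,pp in [(-31,100,[t(143,322),t(287,522)]),(3,150,[t(178,281),t(325,490),s(342,85),s(127,67)]),
  (37,100,[t(290,220),t(432,424),s(322,244),s(105,224)]),(71,100,[t(362,172),t(505,378),s(310,300),s(88,283)])]:
    for (c,uv),y in zip(pp,[50,-50,50,-50]): rk.append((c,uv,top(x,L,y)))
def fr(o,full=0):
    return np.concatenate([(proj(P[c],T(o,np.array(X)/1e3))[0]-uv) for c,uv,X in rk])
r=least_squares(fr,[.55,-.18,-.95],loss="soft_l1");print("rack",r.x,np.round(fr(r.x).reshape(-1,2),1).tolist())
t=lambda a,b:("top",(115+a/5.2,155+b/5.2)); e=lambda a,b:("scene",(340+(a-436)/4,118+b/4))
def L2(o,X): # ledge-> world
    X=np.atleast_2d(X); return T(o,np.c_[X[:,0]*c25-X[:,2]*s25,X[:,1],X[:,0]*s25+X[:,2]*c25+.036])
ek=[(t(72,98),(26,70,145),1),(t(43,135),(2,70,145),1),(t(97,180),(2,40,145),1),(t(121,143),(26,40,145),1),
 (e(690,36),(26,40,145),1),(e(734,36),(26,70,145),1),(e(525,103),(0,-39,95),0),(e(623,101),(0,39,95),0),
 (("scene",(373,180)),(33,0,7),0),(("top",(199,194)),(33,0,7),0),(("scene",(358,174)),(14,-50,0),0),(("top",(213,215)),(14,-50,0),0),
 (("scene",(410,127)),(14,55,145),1),(("top",(130,181)),(14,55,145),1),(("top",(193,205)),(0,0,0),0)]
def fe(o):
    return np.concatenate([proj(P[c],L2(o,(np.array(X)+[0,o[3]*1e3*v,0])/1e3))[0]-uv for (c,uv),X,v in ek])
q=least_squares(fe,[.58,.25,-.7,.04],loss="soft_l1");print("ledge",q.x,np.round(fe(q.x).reshape(-1,2),1).tolist())
# free triangulation of tall tile top corners
for i in (0,1): print("tri",tri([ray(P[c],uv) for c,uv,X in (rk[2+i],rk[4+i])]),T(r.x,np.array(rk[2+i][2])/1e3))
np.save("fit.npy",np.r_[r.x,q.x])
E
python3 fit.py
```

```text
rack [ 0.5450888  -0.22913459 -0.99945549] [[-0.0, -2.8], [0.2, -0.5], [0.1, -2.4], [0.8, -0.3], [-0.7, -1.3], [-1.2, -2.5], [-0.6, -1.6], [0.1, -0.4], [-0.6, -1.5], [-1.1, -2.6], [-0.7, -1.4], [-0.1, -0.7], [-0.9, -1.3], [-1.2, -3.2]]
ledge [ 0.54265514  0.21175146 -0.76869856  0.04246387] [[-0.1, -1.3], [-0.2, -0.4], [-0.9, 0.3], [0.2, -0.7], [0.2, 0.3], [-0.9, -0.1], [-1.0, 0.1], [-0.2, -0.4], [2.7, -5.7], [0.5, 1.5], [0.1, 1.6], [-1.7, -0.4], [-2.5, -0.5], [0.7, 0.2], [0.4, -0.2]]
tri [ 0.55204796 -0.1498346   0.14541195] [ 0.55448963 -0.1512956   0.15294617]
tri [ 0.47114271 -0.20401439  0.1437333 ] [ 0.47037196 -0.20537164  0.15294617]
```

```bash
cat >> h.py <<'E'
def frames():
    f=np.load("fit.npy");s,c=np.sin(np.radians(25)),np.cos(np.radians(25));out=[]
    for yaw in(f[2],f[5]):
        Z=R.from_euler("z",yaw).as_matrix();x=Z@[c,0,s];y=Z@[0,1,0];u=Z@[-s,0,c];out.append((x,y,u))
    return f,out   # (normal, y, up) for rack slot and ledge
def toolR(fr): return R.from_matrix(np.c_[fr[1],fr[0],-fr[2]])
def go(p,Rt=None,st=None,msg=""):
    st=st or manip.state();R0=Rq(st["tool_rot"]);d=R0.inv().apply(np.array(p)-st["tcp_pos"])/.025
    w=(R0.inv()*Rt).as_rotvec()/.15 if Rt is not None else np.zeros(3)
    n=max(1,int(np.ceil(max(abs(d).max(),abs(w).max()))))
    print(msg,"shift",np.round(d,2),"turn",np.round(w,2),"n>=",n)
E
python3 - <<'E'
from h import *
f,(rk,ld)=frames();st=manip.state()
Rt=toolR(rk);top=np.array([.512,-.177,.1475]);print(rk)
A=np.array([.48,.25,.37]);B=top+rk[2]*.12
go(A,None,st,"A");st["tcp_pos"]=A;go(B,None,st,"B");st["tcp_pos"]=B;go(B,Rt,st,"rot")
print(B)
E
```

```text
(array([ 0.49009537, -0.76236496,  0.42261826]), array([0.84117666, 0.54076041, 0.        ]), array([-0.22853523,  0.35549662,  0.90630779]))
A shift [-14.43  -9.87  -7.1 ] turn [0. 0. 0.] n>= 15
B shift [ -5.6  -14.32   4.55] turn [0. 0. 0.] n>= 15
rot shift [0. 0. 0.] turn [-1.61 -3.2  14.45] n>= 15
[ 0.48457577 -0.13434041  0.25625693]
```

Emit:
{"method": "arm_command", "body": {
  "deltas": [
    [[-0.9, -0.62, -0.44, 0, 0, 0], [-0.9, -0.62, -0.44, 0, 0, 0], [-0.9, -0.62, -0.44, 0, 0, 0], [-0.9, -0.62, -0.44, 0, 0, 0], [-0.9, -0.62, -0.44, 0, 0, 0], [-0.9, -0.62, -0.44, 0, 0, 0], [-0.9, -0.62, -0.44, 0, 0, 0], [-0.9, -0.62, -0.44, 0, 0, 0], [-0.9, -0.62, -0.44, 0, 0, 0], [-0.9, -0.62, -0.44, 0, 0, 0], [-0.9, -0.62, -0.44, 0, 0, 0], [-0.9, -0.62, -0.44, 0, 0, 0]]
  ]
}}

```text
time: 3.15
tcp_pos: [0.4169, 0.3378, 0.325]
tool_rot: [0.0, 0.179, 0.984, 0.0]
wrist_force: [0.4, -0.4, -0.1]
finger_gap: 0.999
finger_force: 0.0
```

Emit:
{"method": "arm_command", "body": {
  "deltas": [
    [[-0.9, -0.62, -0.44, 0, 0, 0], [-0.9, -0.62, -0.44, 0, 0, 0], [-0.9, -0.62, -0.44, 0, 0, 0], [-0.9, -0.62, -0.44, 0, 0, 0], [-0.35, -0.9, 0, 0, 0, 0], [-0.35, -0.9, 0, 0, 0, 0], [-0.35, -0.9, 0, 0, 0, 0], [-0.35, -0.9, 0, 0, 0, 0], [-0.35, -0.9, 0, 0, 0, 0], [-0.35, -0.9, 0, 0, 0, 0], [-0.35, -0.9, 0, 0, 0, 0], [-0.35, -0.9, 0, 0, 0, 0]]
  ]
}}

```text
time: 4.35
tcp_pos: [0.4805, 0.0549, 0.3686]
tool_rot: [0.0, 0.179, 0.984, 0.0]
wrist_force: [0.5, -0.1, -0.5]
finger_gap: 1.004
finger_force: 0.0
```

Emit:
{"method": "arm_command", "body": {
  "deltas": [
    [[-0.35, -0.9, 0, 0, 0, 0], [-0.35, -0.9, 0, 0, 0, 0], [-0.35, -0.9, 0, 0, 0, 0], [-0.35, -0.9, 0, 0, 0, 0], [-0.35, -0.9, 0, 0, 0, 0], [-0.35, -0.9, 0, 0, 0, 0], [-0.35, -0.9, 0, 0, 0, 0], [-0.35, -0.9, 0, 0, 0, 0]]
  ]
}}

```text
time: 5.15
tcp_pos: [0.4825, -0.1381, 0.3686]
tool_rot: [0.0, 0.179, 0.984, 0.0]
wrist_force: [-0.9, 0.2, 0.9]
finger_gap: 0.999
finger_force: 0.0
```

Emit:
{"method": "arm_command", "body": {
  "deltas": [
    [[0, 0, 0, -0.1, -0.2, 0.9], [0, 0, 0, -0.1, -0.2, 0.9], [0, 0, 0, -0.1, -0.2, 0.9], [0, 0, 0, -0.1, -0.2, 0.9], [0, 0, 0, -0.1, -0.2, 0.9], [0, 0, 0, -0.1, -0.2, 0.9], [0, 0, 0, -0.1, -0.2, 0.9], [0, 0, 0, -0.1, -0.2, 0.9], [0, 0, 0, -0.1, -0.2, 0.9], [0, 0, 0, -0.1, -0.2, 0.9], [0, 0, 0, -0.1, -0.2, 0.9], [0, 0, 0, -0.1, -0.2, 0.9]]
  ]
}}

```text
time: 6.35
tcp_pos: [0.4823, -0.1373, 0.3687]
tool_rot: [0.172, 0.829, 0.529, 0.05]
wrist_force: [0.1, -1.4, -0.3]
finger_gap: 1.0
finger_force: 0.0
```

```bash
python3 - <<'E'
from h import *
f,(rk,ld)=frames();st=manip.state()
top=np.array([.512,-.177,.1475]);print(st["time"],st["tcp_pos"],st["q"])
go(top+rk[2]*.12,toolR(rk),st)
E
```

```text
6.35 [ 0.48228684 -0.1372684   0.36866321] [-0.32697593  0.0706596   0.45570489  1.81722398  0.20404663  0.96889707
 -0.40338138]
 shift [ 0.59 -1.49  4.2 ] turn [-0.4  -0.8   3.61] n>= 5
```

Finish the turn and go lower to the look pose, then take a wrist picture.

Emit:
{"method": "arm_command", "body": {
  "deltas": [
    [[0.1, -0.2, 0.7, -0.1, -0.2, 0.9], [0.1, -0.2, 0.7, -0.1, -0.2, 0.9], [0.1, -0.3, 0.7, -0.1, -0.2, 0.9], [0.1, -0.4, 0.7, -0.1, -0.2, 0.9], [0.1, -0.2, 0.7, 0, 0, 0], [0.1, -0.2, 0.7, 0, 0, 0], [0, 0, 0, 0, 0, 0], [0, 0, 0, 0, 0, 0]]
  ]
}}

```text
time: 7.15
tcp_pos: [0.4942, -0.1356, 0.257]
tool_rot: [0.208, 0.936, 0.279, 0.06]
wrist_force: [0.9, -0.3, 1.1]
finger_gap: 1.002
finger_force: 0.0
```

```bash
python3 - <<'E'
from h import *
import pickle
f,(rk,ld)=frames();st=manip.state()
top=np.array([.512,-.177,.1475])
go(top+rk[2]*.12,toolR(rk),st)
p=manip.read_camera("wrist");pickle.dump((p,st),open("W1.pkl","wb"));save(p,"w1.png",None,1.25)
for q in("panel_top","panel","tile_a"):print(q,[(np.round(d["position"]).tolist(),round(d["conf"],2)) for d in manip.pinpoint(p,q)[:4]])
for yy in(.05,0,-.05):
  print("tri",proj(p,top+rk[1]*yy)[0], "model", proj(p,np.array([.5124,-.1783,.153])+rk[1]*yy)[0])
E
```

```text
shift [-0.3  -0.24 -0.08] turn [-0.   -0.    0.05] n>= 1
panel_top [([109.0, 149.0], 0.66), ([309.0, 197.0], 0.57)]
panel [([320.0, 166.0], 0.98), ([56.0, 263.0], 0.73), ([223.0, 314.0], 0.6)]
tile_a [([298.0, 171.0], 0.92), ([361.0, 165.0], 0.81), ([344.0, 166.0], 0.61)]
tri [312.76737224 143.191492  ] model [316.47351711 144.09103112]
tri [312.66005165 194.83623567] model [316.19759139 196.39626525]
tri [312.57446661 242.01120299] model [315.95233681 244.10785247]
```

View pics/w1.png

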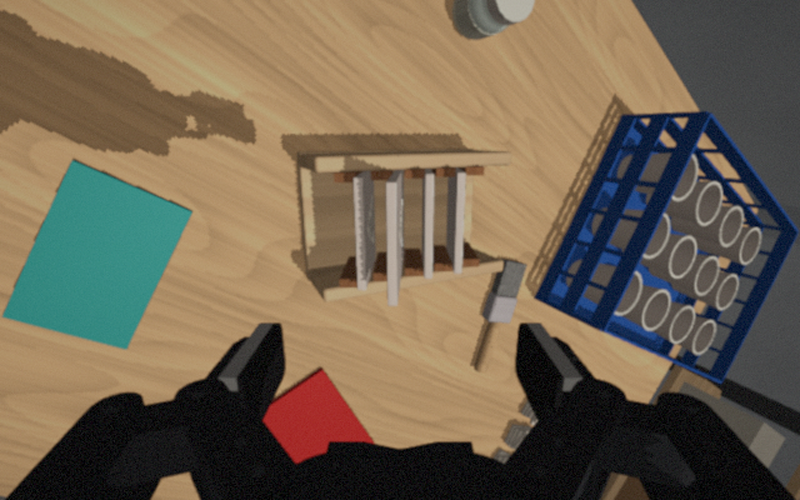

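```bash
python3 - <<'E'
from h import *
import pickle
p,st=pickle.load(open("W1.pkl","rb"))
save(p,"w2.png",(275,125,375,250),4.8)
E
```

```text
(no output)
```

View pics/w2.png

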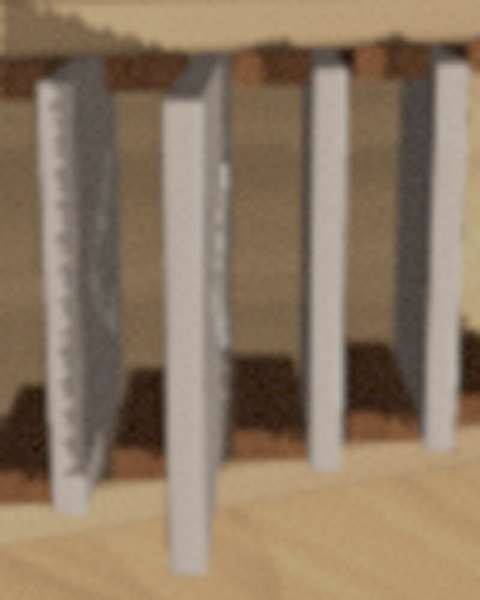

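```bash
python3 - <<'E'
from h import *
import pickle
from scipy.optimize import least_squares
P=pickle.load(open("P0.pkl","rb"));P["wrist"]=pickle.load(open("W1.pkl","rb"))[0]
h=-.4
obs=[("top",(315+178/6+h,145+281/6+h),1),("top",(315+325/6+h,145+490/6+h),-1),("scene",(235+342/5.45+h,195+85/5.45+h),1),("scene",(235+127/5.45+h,195+67/5.45+h),-1),
("wrist",(312.7,144.8),1),("wrist",(314.1,244.0),-1)]
def F(o): return np.concatenate([proj(P[c],o[:3]+.05*s*np.array([-np.sin(o[3]),np.cos(o[3]),0]))[0]-uv for c,uv,s in obs])
r=least_squares(F,[.512,-.177,.148,-1.0]);print(r.x,np.round(F(r.x).reshape(-1,2),2).tolist())
f=np.load("fit.npy");f[2]=r.x[3];np.save("fit.npy",f);np.save("top.npy",r.x)
_,(rk,ld)=frames();top=r.x[:3]
go(top+rk[2]*.04,toolR(rk),msg="hover");st=manip.state();st["tcp_pos"]=top+rk[2]*.04
go(top-rk[2]*.0295,None,st)
E
```

```text
[ 0.51108174 -0.17789012  0.1483483  -0.98269984] [[-0.17, -0.85], [1.12, 0.68], [-0.49, -0.17], [-0.97, -0.9], [-0.14, -0.14], [-0.22, -0.74]]
hover shift [-0.38 -0.24  3.12] turn [ 0.    0.03 -0.06] n>= 4
 shift [ 0.01 -0.    2.78] turn [0. 0. 0.] n>= 3
```

Emit:
{"method": "arm_command", "body": {
  "deltas": [
    [[-0.1, -0.06, 0.75, 0, 0, -0.06], [-0.1, -0.06, 0.75, 0, 0, 0], [-0.1, -0.06, 0.75, 0, 0, 0], [-0.08, -0.06, 0.85, 0, 0, 0], [0, 0, 0.6, 0, 0, 0], [0, 0, 0.6, 0, 0, 0], [0, 0, 0.6, 0, 0, 0], [0, 0, 0.5, 0, 0, 0], [0, 0, 0.4, 0, 0, 0], [0, 0, 0, 0, 0, 0], [0, 0, 0, 0, 0, 0]]
  ]
}}

```text
time: 8.45
tcp_pos: [0.5167, -0.1876, 0.1231]
tool_rot: [0.208, 0.934, 0.283, 0.06]
wrist_force: [-0.4, 0.0, -0.5]
finger_gap: 1.002
finger_force: 0.0
```

```bash
python3 - <<'E'
from h import *
import pickle
_,(rk,ld)=frames();top=np.load("top.npy")[:3]
go(top-rk[2]*.028,toolR(rk));p=manip.read_camera("wrist");save(p,"w3.png",(200,100,440,340),2.5);pickle.dump(p,open("W3.pkl","wb"))
E
```

```text
shift [0.03 0.02 0.01] turn [-0.    0.04  0.01] n>= 1
```

View pics/w3.png

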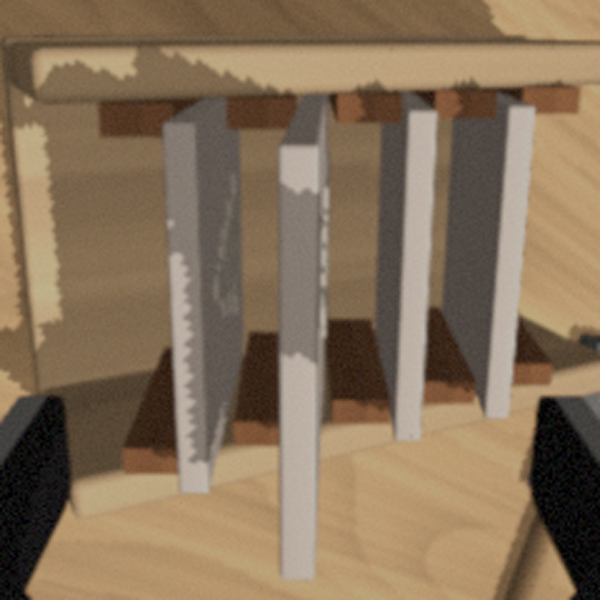

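```bash
python3 - <<'E'
from h import *
import pickle
from scipy.optimize import least_squares
P=pickle.load(open("P0.pkl","rb"));P["w1"]=pickle.load(open("W1.pkl","rb"))[0];P["w3"]=pickle.load(open("W3.pkl","rb"))
t=np.load("top.npy");E=lambda o:o[:3]+.05*np.array([[1],[-1]])*np.array([-np.sin(o[3]),np.cos(o[3]),0])
print("pred",proj(P["w3"],E(t)),"tcp",proj(P["w3"],manip.state()["tcp_pos"]))
obs=[("w1",(312.7,144.8),1),("w1",(314.1,244.0),-1),("w3",(319,158.6),1),("w3",(318.6,329.8),-1)]
def F(o): return np.concatenate([proj(P[c],o[:3]+.05*s*np.array([-np.sin(o[3]),np.cos(o[3]),0]))[0]-uv for c,uv,s in obs])
r=least_squares(F,t);print(r.x,np.round(F(r.x).reshape(-1,2),2).tolist())
_,(rk,ld)=frames();go(r.x[:3]-rk[2]*.028,toolR(rk))
E
```

```text
pred [[319.57293051 155.89869103]
 [319.255391   328.52125409]] tcp [[318.66192502 231.76000746]]
[ 0.51013594 -0.17841423  0.1480331  -0.98308265] [[-0.33, 0.99], [-0.43, 0.13], [0.17, -0.57], [0.26, -0.01]]
 shift [-0.02  0.01  0.03] turn [0.   0.04 0.01] n>= 1
```

Emit:
{"method": "arm_command", "body": {
  "deltas": [
    [[0, 0, 0, 0, 0, 0], [0, 0, 0, 0, 0, 0], [0, 0, 0, 0, 0, 0], [0, 0, 0, 0, 0, 0], [0, 0, 0, 0, 0, 0], [0, 0, 0, 0, 0, 0], [0, 0, 0, 0, 0, 0], [0, 0, 0, 0, 0, 0]]
  ],
  "claw": 0,
  "newtons": 50
}}

```text
time: 9.3
tcp_pos: [0.5164, -0.1876, 0.1227]
tool_rot: [0.208, 0.934, 0.283, 0.059]
wrist_force: [-0.0, -0.5, -0.3]
finger_gap: -0.001
finger_force: 0.0
```

Emit:
{"method": "arm_command", "body": {
  "deltas": [
    [[0, 0, -0.3, 0, 0, 0], [0, 0, -0.4, 0, 0, 0], [0, 0, -0.4, 0, 0, 0], [0, 0, -0.4, 0, 0, 0]]
  ]
}}

```text
time: 9.7
tcp_pos: [0.5078, -0.1739, 0.1578]
tool_rot: [0.208, 0.934, 0.283, 0.06]
wrist_force: [-0.1, -0.2, -0.5]
finger_gap: -0.001
finger_force: 0.0
```

```bash
python3 - <<'E'
from h import *
import pickle
P={n:manip.read_camera(n) for n in("scene","top","wrist")};pickle.dump(P,open("P2.pkl","wb"))
st=manip.state()
for n in P: print(n,proj(P[n],st["tcp_pos"]),proj(P[n],np.load("top.npy")[:3]),P[n]["origin"],P[n]["orientation"])
def c(p,x,y,w,h,s): return cv2.resize(p["frame"][y:y+h,x:x+w,::-1],None,fx=s,fy=s,interpolation=cv2.INTER_CUBIC)
a=c(P["wrist"],220,100,200,240,2.4);b=c(P["scene"],235,160,96,144,4)
cv2.imwrite("pics/x.png",np.hstack([a[:576,:400],b[:576]]))
E
```

```text
scene [[277.05880009 203.91044266]] [[276.82668764 208.00394532]] [ 1.09646085 -0.74815462  0.93436896] [0.85875007 0.37671432 0.12866909 0.32261263]
top [[355.53171041 209.30936441]] [[356.92293228 208.6706297 ]] [ 0.35586263 -0.06951036  1.25188387] [-0.69881902 -0.043889    0.06467796  0.71101511]
wrist [[318.09757456 232.0425508 ]] [[318.85719823 226.04359837]] [ 0.52617287 -0.06975426  0.32333203] [ 0.83686553 -0.22718162 -0.12267914 -0.48269496]
```

View pics/x.png

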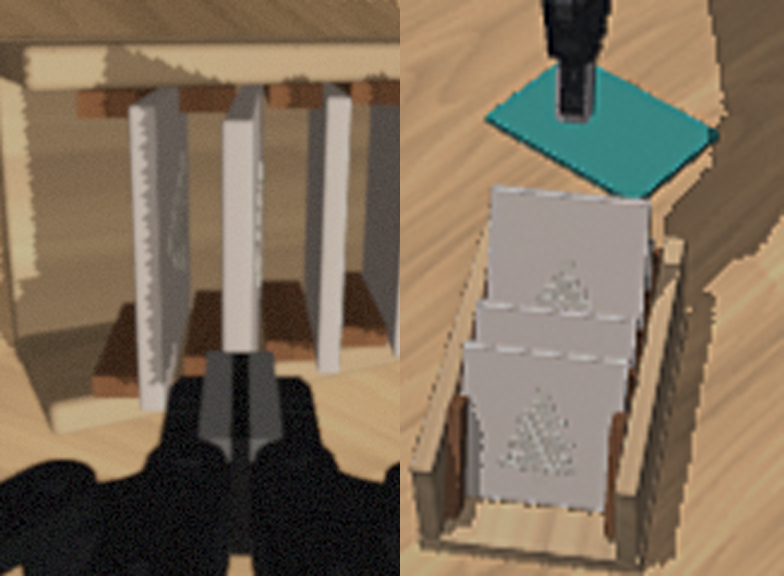

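```bash
python3 - <<'E'
from h import *
import pickle
P=pickle.load(open("P2.pkl","rb"));st=manip.state();R0=Rq(st["tool_rot"])
x=tri([ray(P["scene"],(278.6,190)),ray(P["wrist"],(319,246.7))])
print(x,[proj(P[n],x).round(1).tolist() for n in P],"in tool",R0.inv().apply(x-st["tcp_pos"]),st["tool_rot"])
for d in (0,.01,.02,.03,.04): print(d,[proj(P[n],st["tcp_pos"]-R0.apply([0,0,d])).round(1).tolist() for n in("scene","wrist")])
p=P["wrist"];print("cam in tool",R0.inv().apply(p["origin"]-st["tcp_pos"]),(R0.inv()*Rq(p["orientation"])).as_matrix().round(3))
E
```

```text
[ 0.50368453 -0.15957666  0.190108  ] [[[279.3, 190.4]], [[350.4, 209.5]], [[319.1, 250.6]]] in tool [ 0.00384711  0.00060717 -0.03549763] [0.20801972 0.93426867 0.28318529 0.06062948]
0 [[[277.1, 203.9]], [[318.1, 232.0]]]
0.01 [[[277.3, 200.1]], [[318.0, 238.3]]]
0.02 [[[277.5, 196.2]], [[318.0, 245.2]]]
0.03 [[[277.7, 192.3]], [[317.9, 252.9]]]
0.04 [[[277.9, 188.4]], [[317.8, 261.5]]]
cam in tool [ 0.07175459  0.00065504 -0.18284418] [[ 0.     0.959  0.284]
 [ 1.     0.    -0.002]
 [-0.002  0.284 -0.959]]
```

```bash
python3 - <<'E'
from h import *
import pickle
P=pickle.load(open("P2.pkl","rb"));st=manip.state();R0=Rq(st["tool_rot"])
for d in (0,.02,.025,.03,.035): print(d,[proj(P[n],st["tcp_pos"]+R0.apply(v+[-d])).round(1).tolist() for n,v in(("scene",[0,.01]),("scene",[0,0]),("wrist",[.011,0]))])
# finger tip columns/rows numerically in scene
g=P["scene"]["frame"].astype(int);print(g[182:200,279].tolist())
g=P["wrist"]["frame"].astype(int);print([g[r,312].tolist() for r in range(238,256,2)])
E
```

```text
0 [[[276.3, 205.2]], [[277.1, 203.9]], [[318.1, 215.2]]]
0.02 [[[276.8, 197.4]], [[277.5, 196.2]], [[318.0, 226.7]]]
0.025 [[[276.9, 195.4]], [[277.6, 194.3]], [[317.9, 230.0]]]
0.03 [[[277.0, 193.5]], [[277.7, 192.3]], [[317.9, 233.4]]]
0.035 [[[277.1, 191.5]], [[277.8, 190.3]], [[317.9, 237.1]]]
[[22, 25, 27], [23, 25, 27], [31, 32, 35], [32, 33, 36], [34, 34, 37], [19, 20, 23], [40, 40, 41], [89, 83, 85], [84, 91, 91], [54, 140, 136], [56, 134, 131], [55, 132, 130], [56, 133, 129], [54, 131, 128], [56, 132, 129], [55, 132, 130], [57, 133, 131], [56, 133, 131]]
[[95, 84, 72], [98, 87, 75], [98, 84, 75], [92, 78, 69], [75, 66, 62], [71, 69, 67], [70, 67, 64], [74, 73, 70], [68, 68, 66]]
```

Emit:
{"method": "arm_command", "body": {
  "deltas": [
    [[0, 0, 0, 0, 0, 0], [0, 0, 0, 0, 0, 0], [0, 0, 0, 0, 0, 0], [0, 0, 0, 0, 0, 0], [0, 0, 0, 0, 0, 0], [0, 0, 0, 0, 0, 0], [0, 0, 0, 0, 0, 0], [0, 0, 0, 0, 0, 0]]
  ],
  "claw": 1
}}

```text
time: 10.65
tcp_pos: [0.5079, -0.1743, 0.1567]
tool_rot: [0.208, 0.934, 0.283, 0.059]
wrist_force: [-0.1, 0.1, -0.0]
finger_gap: 0.998
finger_force: 0.0
```

Emit:
{"method": "arm_command", "body": {
  "deltas": [
    [[0, 0, 0.5, 0, 0, 0], [0, 0, 0.5, 0, 0, 0], [0, 0, 0.4, 0, 0, 0], [0, 0, 0.4, 0, 0, 0], [0, 0, 0.4, 0, 0, 0], [0, 0, 0.4, 0, 0, 0], [0, 0, 0.26, 0, 0, 0], [0, 0, 0, 0, 0, 0], [0, 0, 0, 0, 0, 0]]
  ]
}}

```text
time: 11.55
tcp_pos: [0.5242, -0.1997, 0.0918]
tool_rot: [0.208, 0.934, 0.283, 0.059]
wrist_force: [0.2, 0.4, -0.5]
finger_gap: 1.002
finger_force: 0.0
```

```bash
python3 - <<'E'
from h import *
_,(rk,ld)=frames();top=np.load("top.npy")[:3];go(top-rk[2]*.062,toolR(rk));st=manip.state();print(st["time"],st["wrist_force"],st["moment"])
E
```

```text
shift [ 0.05  0.03 -0.  ] turn [-0.    0.04  0.01] n>= 1
11.55 [ 0.18123196  0.38879405 -0.51511179] [ 0.33194537  0.21313345 -0.01265147]
```

Emit:
{"method": "arm_command", "body": {
  "deltas": [
    [[0.05, 0.03, 0, 0, 0, 0], [0, 0, 0, 0, 0, 0], [0, 0, 0, 0, 0, 0], [0, 0, 0, 0, 0, 0], [0, 0, 0, 0, 0, 0], [0, 0, 0, 0, 0, 0], [0, 0, 0, 0, 0, 0], [0, 0, 0, 0, 0, 0], [0, 0, 0, 0, 0, 0]]
  ],
  "claw": 0,
  "newtons": 50
}}

```text
time: 12.45
tcp_pos: [0.5267, -0.2006, 0.0931]
tool_rot: [0.209, 0.934, 0.282, 0.061]
wrist_force: [-0.0, -2.8, 5.7]
finger_gap: 0.083
finger_force: 50.2
```

```bash
python3 - <<'E'
from h import *
import pickle
P={n:manip.read_camera(n) for n in("scene","wrist")};pickle.dump((P,manip.state()),open("P3.pkl","wb"))
st=manip.state();print(st["finger_gap"],st["wrist_force"],st["moment"])
print([P["scene"]["frame"][r,278].tolist() for r in range(195,225,2)])
E
```

```text
0.08177006492537224 [ 0.08427888 -2.20986894  5.63109969] [-1.19947977 -0.5221735  -0.13438691]
[[19, 22, 24], [28, 28, 30], [19, 20, 25], [29, 29, 30], [28, 28, 29], [22, 23, 21], [22, 22, 26], [19, 21, 24], [27, 28, 30], [32, 33, 36], [27, 30, 31], [38, 39, 39], [89, 87, 86], [123, 115, 110], [165, 153, 148]]
```

Emit:
{"method": "arm_command", "body": {
  "deltas": [
    [[0, 0, -0.2, 0, 0, 0], [0, 0, -0.3, 0, 0, 0], [0, 0, -0.4, 0, 0, 0], [0, 0, -0.4, 0, 0, 0]]
  ]
}}

```text
time: 12.95
tcp_pos: [0.5181, -0.1885, 0.1215]
tool_rot: [0.208, 0.934, 0.283, 0.059]
wrist_force: [3.3, -5.4, -3.4]
finger_gap: 0.085
finger_force: 49.6
```

Emit:
{"method": "arm_command", "body": {
  "deltas": [
    [[0, 0, -0.5, 0, 0, 0], [0, 0, -0.5, 0, 0, 0], [0, 0, -0.5, 0, 0, 0], [0, 0, -0.5, 0, 0, 0], [0, 0, -0.5, 0, 0, 0], [0, 0, -0.5, 0, 0, 0], [0, 0, -0.5, 0, 0, 0], [0, 0, -0.4, 0, 0, 0], [0, 0, -0.2, 0, 0, 0], [0, 0, 0, 0, 0, 0], [0, 0, 0, 0, 0, 0]]
  ]
}}

```text
time: 14.05
tcp_pos: [0.4941, -0.1514, 0.2139]
tool_rot: [0.208, 0.934, 0.283, 0.059]
wrist_force: [0.8, 0.4, -2.1]
finger_gap: 0.076
finger_force: 49.8
```

```bash
python3 - <<'E'
from h import *
_,(rk,ld)=frames();f=np.load("fit.npy");st=manip.state();print(st["time"],st["wrist_force"],st["moment"],st["finger_gap"],st["q"].round(2))
go(st["tcp_pos"],toolR(ld),st)
lo=np.array([f[3],f[4],.036]);print("ledge origin",lo,"axes x,y,z",ld)
E
```

```text
14.05 [ 0.75225999  0.42767146 -2.0852965 ] [0.6178919  0.37451633 0.02552001] 0.07590170023387284 [-0.38  0.3   0.52  2.08  0.37  0.56 -1.18]
 shift [0. 0. 0.] turn [-0.02  0.65 -1.28] n>= 2
ledge origin [0.54265514 0.21175146 0.036     ] axes x,y,z (array([ 0.65146857, -0.63006548,  0.42261826]), array([0.69520033, 0.71881604, 0.        ]), array([-0.30378478,  0.29380436,  0.90630779]))
```

```bash
cat >> h.py <<'E'
def ledge(x,y,z): # mm in ledge frame -> world
    f,(rk,ld)=frames();return np.array([f[3],f[4],.036])+(ld[0]*x+ld[1]*y+ld[2]*z)/1e3
def foot_target(x,y,z,tool=None):
    _,(rk,ld)=frames();return ledge(x,y,z)-toolR(ld).apply(np.load("foot.npy") if tool is None else tool)
E
python3 - <<'E'
from h import *
import pickle
P,s3=pickle.load(open("P3.pkl","rb"));R0=Rq(s3["tool_rot"]);t=np.load("top.npy")[:3]
o=R0.inv().apply(t-s3["tcp_pos"]);print("top in tool",o);o[1]=0;o[2]+=.15;np.save("foot.npy",o)
_,(rk,ld)=frames()
W=foot_target(40,5,130);print(W);go(W,toolR(ld))
E
```

```text
top in tool [-0.00077118 -0.00127426 -0.06165804]
[0.50639705 0.25484708 0.25078975]
 shift [  9.4  -11.37  -6.99] turn [-0.02  0.65 -1.28] n>= 12
```

Emit:
{"method": "arm_command", "body": {
  "deltas": [
    [[0.3, -0.35, -0.3, 0, 0, 0], [0.59, -0.71, -0.5, 0, 0, 0], [0.59, -0.71, -0.5, 0, 0, 0], [0.59, -0.71, -0.5, 0, 0, 0], [0.59, -0.71, -0.5, 0, 0, 0], [0.59, -0.71, -0.5, 0, 0, 0], [0.59, -0.71, -0.5, 0, 0, 0], [0.59, -0.71, -0.5, 0, 0, 0], [0.59, -0.71, -0.5, 0, 0, 0], [0.59, -0.71, -0.5, 0, 0, 0], [0.59, -0.71, -0.4, 0, 0, 0], [0.59, -0.71, -0.4, 0, 0, 0]]
  ]
}}

```text
time: 15.25
tcp_pos: [0.501, 0.1467, 0.2535]
tool_rot: [0.208, 0.934, 0.283, 0.059]
wrist_force: [-0.8, 0.2, -2.1]
finger_gap: 0.086
finger_force: 49.8
```

Emit:
{"method": "arm_command", "body": {
  "deltas": [
    [[0.59, -0.71, -0.4, 0, 0, 0], [0.59, -0.71, -0.4, 0, 0, 0], [0.59, -0.71, -0.4, 0, 0, 0], [0.5, -0.65, -0.3, 0, 0, 0], [0.35, -0.45, -0.2, 0, 0, 0], [0, 0, 0, 0, 0.16, -0.32], [0, 0, 0, 0, 0.17, -0.32], [0, 0, 0, 0, 0.16, -0.32], [0, 0, 0, 0, 0.16, -0.32], [0, 0, 0, 0, 0, 0], [0, 0, 0, 0, 0, 0], [0, 0, 0, 0, 0, 0]]
  ]
}}

```text
time: 16.45
tcp_pos: [0.5055, 0.2579, 0.258]
tool_rot: [0.199, 0.899, 0.381, 0.085]
wrist_force: [-1.3, 0.2, -2.9]
finger_gap: 0.085
finger_force: 49.7
```

```bash
python3 - <<'E'
from h import *
import pickle
_,(rk,ld)=frames();st=manip.state()
go(foot_target(40,5,130),toolR(ld),st);print(st["time"],st["finger_gap"],st["wrist_force"])
P={n:manip.read_camera(n) for n in("scene","top","wrist")};pickle.dump((P,st),open("P4.pkl","wb"))
R0=Rq(st["tool_rot"]);F=np.load("foot.npy")
C=[st["tcp_pos"]+R0.apply(F+[sx*.05,.004,-h]) for sx,h in((1,0),(-1,0),(1,.15),(-1,.15))]
for n in P:print(n,proj(P[n],C).round(1).tolist())
for n in P:
  for q in("panel","panel_top","rail_top","stop_face","ledge_lip"):print(n,q,[(np.round(d["position"],1).tolist(),round(d["conf"],2)) for d in manip.pinpoint(P[n],q)[:3]])
def c(p,x,y,w,h,s): return cv2.resize(p["frame"][y:y+h,x:x+w,::-1],None,fx=s,fy=s,interpolation=cv2.INTER_CUBIC)
a=c(P["scene"],325,85,110,120,5);b=c(P["top"],115,125,120,120,2.0)
cv2.imwrite("pics/y.png",np.hstack([a,cv2.copyMakeBorder(b,0,600-b.shape[0],0,0,cv2.BORDER_CONSTANT)])[:600,:800])
E
```

```text
shift [-0.06 -0.02  0.31] turn [-0.01 -0.   -0.01] n>= 1
16.45 0.08523696391051082 [-1.34021653  0.21149685 -2.85413117]
scene [[396.7, 131.1], [362.8, 132.2], [398.6, 77.9], [363.6, 78.8]]
top [[153.5, 183.2], [186.4, 214.6], [106.3, 193.5], [144.0, 229.8]]
wrist [[323.9, 138.6], [323.3, 247.9], [329.3, 171.3], [327.1, 377.1]]
scene panel [([380.5, 128.4], 0.76), ([266.2, 181.6], 0.7), ([213.2, 216.9], 0.63)]
scene panel_top [([381.6, 80.0], 0.88), ([158.0, 232.1], 0.71), ([303.6, 200.0], 0.65)]
scene rail_top [([410.3, 128.3], 0.83)]
scene stop_face [([356.6, 174.0], 0.76)]
scene ledge_lip [([374.3, 179.4], 0.69)]
top panel [([171.0, 198.2], 0.85), ([282.7, 306.1], 0.7), ([226.7, 115.0], 0.62)]
top panel_top [([282.8, 244.8], 0.95), ([425.6, 335.4], 0.73), ([121.9, 214.0], 0.72)]
top rail_top [([126.0, 179.4], 0.8)]
top stop_face [([212.9, 216.0], 0.74), ([172.3, 198.1], 0.67)]
top ledge_lip [([196.8, 193.2], 0.75)]
wrist panel [([488.3, 209.7], 0.71), ([286.1, 84.8], 0.52)]
wrist panel_top [([320.0, 287.9], 0.64)]
wrist rail_top [([285.7, 84.2], 0.61)]
wrist stop_face [([298.7, 209.6], 0.83)]
wrist ledge_lip [([315.0, 170.5], 0.83)]
```

```bash
python3 - <<'E'
from h import *
import pickle
P,st=pickle.load(open("P4.pkl","rb"))
for n,(x0,y0,x1,y1) in (("scene",(345,70,420,150)),("top",(95,165,205,245))):
    g=cv2.cvtColor(P[n]["frame"],cv2.COLOR_RGB2HSV)[y0:y1,x0:x1]
    m=((g[...,1]<60)&(g[...,2]>90)).astype(np.uint8)
    cs,_=cv2.findContours(m,cv2.RETR_EXTERNAL,cv2.CHAIN_APPROX_NONE);c=max(cs,key=cv2.contourArea)
    print(n,cv2.contourArea(c),(cv2.approxPolyDP(c,3,True)[:,0]+[x0,y0]).tolist(),(cv2.boxPoints(cv2.minAreaRect(c))+[x0,y0]).round(1).tolist())
E
```

```text
scene 1701.0 [[398, 78], [386, 78], [384, 88], [379, 85], [379, 76], [364, 79], [364, 132], [397, 130]] [[363.0, 132.0], [364.1, 75.7], [399.1, 76.4], [398.0, 132.7]]
top 1671.0 [[153, 184], [117, 192], [137, 208], [127, 213], [137, 210], [135, 215], [126, 218], [141, 232], [185, 214]] [[117.0, 192.0], [170.9, 173.3], [186.1, 217.1], [132.2, 235.8]]
```

```bash
python3 - <<'E'
from h import *
_,(rk,ld)=frames();st=manip.state();R0=Rq(st["tool_rot"])
for t in((11,6,130),(11,6,12)):
    p=foot_target(*t);go(p,toolR(ld),st,t);st["tcp_pos"]=p
E
```

```text
(11, 6, 130) shift [-0.02 -1.18  0.32] turn [-0.01 -0.   -0.  ] n>= 2
(11, 6, 12) shift [-0.    0.    4.72] turn [-0.01 -0.   -0.  ] n>= 5
```

Emit:
{"method": "arm_command", "body": {
  "deltas": [
    [[0, -0.3, 0.08, 0, 0, 0], [0, -0.3, 0.08, 0, 0, 0], [0, -0.3, 0.08, 0, 0, 0], [0, -0.28, 0.08, 0, 0, 0], [0, 0, 0.4, 0, 0, 0], [0, 0, 0.6, 0, 0, 0], [0, 0, 0.6, 0, 0, 0], [0, 0, 0.6, 0, 0, 0], [0, 0, 0.6, 0, 0, 0], [0, 0, 0.4, 0, 0, 0], [0, 0, 0, 0, 0, 0]]
  ]
}}

```text
time: 18.45
tcp_pos: [0.5125, 0.2491, 0.1645]
tool_rot: [0.2, 0.899, 0.381, 0.083]
wrist_force: [-0.2, 0.2, -2.3]
finger_gap: 0.083
finger_force: 49.6
```

Emit:
{"method": "arm_command", "body": {
  "deltas": [
    [[0, 0, 0.4, 0, 0, 0], [0, 0, 0.4, 0, 0, 0], [0, 0, 0.4, 0, 0, 0], [0, 0, 0.3, 0, 0, 0], [0, 0, 0, 0, 0, 0], [0, 0, 0, 0, 0, 0]]
  ]
}}

```text
time: 19.05
tcp_pos: [0.5243, 0.2398, 0.1318]
tool_rot: [0.199, 0.899, 0.381, 0.085]
wrist_force: [0.3, 0.4, -3.0]
finger_gap: 0.083
finger_force: 49.7
```

```bash
python3 - <<'E'
from h import *
import pickle
_,(rk,ld)=frames();st=manip.state();R0=Rq(st["tool_rot"])
go(foot_target(11,6,0),toolR(ld),st);print(st["time"],st["finger_gap"],st["wrist_force"],st["moment"])
P={n:manip.read_camera(n) for n in("scene","top")};F=np.load("foot.npy")
C=[st["tcp_pos"]+R0.apply(F+[sx*.05,.004,-h]) for sx,h in((1,0),(-1,0),(1,.15),(-1,.15))]
for n in P:
    print(n,proj(P[n],C).round(1).tolist(),"stop",proj(P[n],[ledge(26,-50,60),ledge(26,-66,60)]).round(1).tolist())
    g=cv2.cvtColor(P[n]["frame"],cv2.COLOR_RGB2HSV)
    m=((g[...,1]<60)&(g[...,2]>90)).astype(np.uint8);k=np.zeros_like(m);q=proj(P[n],C).mean(0).astype(int);k[q[1]-45:q[1]+45,q[0]-60:q[0]+60]=1
    cs,_=cv2.findContours(m*k,cv2.RETR_EXTERNAL,cv2.CHAIN_APPROX_NONE);c=max(cs,key=cv2.contourArea)
    print(cv2.contourArea(c),cv2.approxPolyDP(c,3,True)[:,0].tolist())
E
```

```text
shift [-0.02  0.01  0.49] turn [-0.01 -0.   -0.  ] n>= 1
19.05 0.08293702057235569 [ 0.27069656  0.39692913 -2.9836226 ] [0.53165293 0.53710675 0.03639097]
scene [[392.6, 170.3], [360.4, 171.7], [394.3, 121.1], [361.0, 122.2]] stop [[359.1, 157.2], [353.8, 157.4]]
1492.5 [[394, 121], [383, 122], [380, 131], [374, 129], [374, 122], [362, 122], [362, 171], [393, 170]]
top [[177.5, 185.5], [207.0, 213.5], [139.3, 194.8], [172.6, 226.7]] stop [[201.8, 215.8], [206.7, 220.5]]
1195.0 [[177, 186], [150, 193], [166, 208], [156, 216], [170, 228], [205, 214]]
```

Emit:
{"method": "arm_command", "body": {
  "deltas": [
    [[0, 0, 0.1, 0, 0, 0], [0, 0, 0.1, 0, 0, 0], [0, 0, 0.1, 0, 0, 0], [0, 0, 0, 0, 0, 0]]
  ]
}}

```text
time: 19.55
tcp_pos: [0.5263, 0.2372, 0.1248]
tool_rot: [0.199, 0.899, 0.381, 0.084]
wrist_force: [0.2, -0.2, -1.7]
finger_gap: 0.082
finger_force: 49.7
```

Emit:
{"method": "arm_command", "body": {
  "deltas": [
    [[0, 0, 0.06, 0, 0, 0], [0, 0, 0, 0, 0, 0], [0, 0, 0, 0, 0, 0]]
  ]
}}

```text
time: 19.85
tcp_pos: [0.527, 0.2372, 0.1238]
tool_rot: [0.199, 0.899, 0.381, 0.085]
wrist_force: [0.1, 0.6, -1.9]
finger_gap: 0.079
finger_force: 49.7
```

Emit:
{"method": "arm_command", "body": {
  "deltas": [
    [[0, 0, 0.06, 0, 0, 0], [0, 0, 0, 0, 0, 0], [0, 0, 0, 0, 0, 0]]
  ]
}}

```text
time: 20.15
tcp_pos: [0.5274, 0.2367, 0.1224]
tool_rot: [0.199, 0.899, 0.381, 0.085]
wrist_force: [0.1, 1.4, -3.1]
finger_gap: 0.083
finger_force: 49.7
```

Not touching yet; about 1.5 mm left by the estimate.

Emit:
{"method": "arm_command", "body": {
  "deltas": [
    [[0, 0, 0.05, 0, 0, 0], [0, 0, 0, 0, 0, 0], [0, 0, 0, 0, 0, 0]]
  ]
}}

```text
time: 20.45
tcp_pos: [0.5277, 0.2363, 0.1213]
tool_rot: [0.199, 0.899, 0.381, 0.085]
wrist_force: [0.4, -0.1, -4.1]
finger_gap: 0.08
finger_force: 49.7
```

Emit:
{"method": "arm_command", "body": {
  "deltas": [
    [[0, 0, 0.05, 0, 0, 0], [0, 0, 0, 0, 0, 0], [0, 0, 0, 0, 0, 0]]
  ]
}}

```text
time: 20.75
tcp_pos: [0.5282, 0.2359, 0.1201]
tool_rot: [0.199, 0.899, 0.381, 0.085]
wrist_force: [-0.0, 0.4, -1.9]
finger_gap: 0.085
finger_force: 49.7
```

Emit:
{"method": "arm_command", "body": {
  "deltas": [
    [[0, 0, 0.05, 0, 0, 0], [0, 0, 0, 0, 0, 0], [0, 0, 0, 0, 0, 0]]
  ]
}}

```text
time: 21.05
tcp_pos: [0.5287, 0.236, 0.1193]
tool_rot: [0.199, 0.899, 0.381, 0.085]
wrist_force: [-1.2, 1.5, 0.4]
finger_gap: 0.08
finger_force: 50.2
```

Emit:
{"method": "arm_command", "body": {
  "deltas": [
    [[0, -0.06, -0.02, 0, 0, 0], [0, -0.06, 0, 0, 0, 0], [0, -0.06, 0, 0, 0, 0], [0, 0, 0, 0, 0, 0], [0, 0, 0, 0, 0, 0]]
  ]
}}

```text
time: 21.55
tcp_pos: [0.5252, 0.2385, 0.1173]
tool_rot: [0.199, 0.899, 0.381, 0.084]
wrist_force: [0.2, 0.3, -2.7]
finger_gap: 0.085
finger_force: 49.8
```

Emit:
{"method": "arm_command", "body": {
  "deltas": [
    [[0, -0.04, 0, 0, 0, 0], [0, 0, 0, 0, 0, 0], [0, 0, 0, 0, 0, 0]]
  ]
}}

```text
time: 21.85
tcp_pos: [0.5248, 0.2392, 0.1171]
tool_rot: [0.199, 0.899, 0.381, 0.085]
wrist_force: [0.5, 0.3, -3.4]
finger_gap: 0.077
finger_force: 49.7
```

Emit:
{"method": "arm_command", "body": {
  "deltas": [
    [[0, -0.04, 0, 0, 0, 0], [0, 0, 0, 0, 0, 0], [0, 0, 0, 0, 0, 0]]
  ]
}}

```text
time: 22.15
tcp_pos: [0.5241, 0.2399, 0.1167]
tool_rot: [0.199, 0.899, 0.381, 0.085]
wrist_force: [0.4, -0.7, -2.4]
finger_gap: 0.083
finger_force: 49.7
```

```bash
python3 - <<'E'
from h import *
_,(rk,ld)=frames();st=manip.state();R0=Rq(st["tool_rot"])
go(foot_target(4,6,0),toolR(ld),st);print(st["time"],st["finger_gap"],R0.inv().apply(st["wrist_force"]),R0.inv().apply(st["moment"]))
E
```

```text
shift [-0.02 -0.01 -0.05] turn [-0.01 -0.   -0.  ] n>= 1
22.15 0.08263872923172842 [-0.28004433 -0.29433856  2.48104395] [ 0.73657754 -0.02271434 -0.04443341]
```

Emit:
{"method": "arm_command", "body": {
  "deltas": [
    [[0, 0, 0.05, 0, 0, 0], [0, 0, 0, 0, 0, 0], [0, 0, 0, 0, 0, 0]]
  ]
}}

```text
time: 22.45
tcp_pos: [0.5245, 0.2401, 0.1165]
tool_rot: [0.198, 0.899, 0.381, 0.085]
wrist_force: [-3.7, 2.2, 5.2]
finger_gap: 0.082
finger_force: 51.0
```

Emit:
{"method": "arm_command", "body": {
  "deltas": [
    [[0, 0, 0.05, 0, 0, 0], [0, 0, 0, 0, 0, 0], [0, 0, 0, 0, 0, 0]]
  ]
}}

```text
time: 22.75
tcp_pos: [0.5246, 0.2402, 0.1165]
tool_rot: [0.198, 0.899, 0.381, 0.085]
wrist_force: [-7.7, 2.4, 13.5]
finger_gap: 0.082
finger_force: 52.5
```

Emit:
{"method": "arm_command", "body": {
  "deltas": [
    [[0, -0.04, 0, 0, 0, 0], [0, 0, 0, 0, 0, 0], [0, 0, 0, 0, 0, 0]]
  ]
}}

```text
time: 23.05
tcp_pos: [0.5244, 0.2404, 0.1163]
tool_rot: [0.199, 0.899, 0.381, 0.086]
wrist_force: [-7.9, 1.2, 13.4]
finger_gap: 0.083
finger_force: 52.4
```

Emit:
{"method": "arm_command", "body": {
  "deltas": [
    [[0, 0, -0.05, 0, 0, 0], [0, -0.04, 0, 0, 0, 0], [0, 0, 0, 0, 0, 0], [0, 0, 0, 0, 0, 0]]
  ]
}}

```text
time: 23.45
tcp_pos: [0.5241, 0.2406, 0.1162]
tool_rot: [0.199, 0.899, 0.381, 0.085]
wrist_force: [-3.9, 1.3, 8.8]
finger_gap: 0.081
finger_force: 51.6
```

Emit:
{"method": "arm_command", "body": {
  "deltas": [
    [[0, -0.05, 0, 0, 0, 0], [0, 0, 0, 0, 0, 0], [0, 0, 0, 0, 0, 0]]
  ]
}}

```text
time: 23.75
tcp_pos: [0.5237, 0.2409, 0.116]
tool_rot: [0.2, 0.899, 0.381, 0.086]
wrist_force: [-3.3, 0.2, 8.2]
finger_gap: 0.087
finger_force: 51.7
```

```bash
python3 - <<'E'
from h import *
_,(rk,ld)=frames();st=manip.state();R0=Rq(st["tool_rot"])
go(foot_target(4,6,0),toolR(ld),st);print(st["time"],st["finger_gap"],R0.inv().apply(st["wrist_force"]),R0.inv().apply(st["moment"]))
p=manip.read_camera("scene");st=manip.state();C=[st["tcp_pos"]+R0.apply(np.load("foot.npy")+[sx*.05,.004,-h]) for sx,h in((1,0),(-1,0),(1,.15),(-1,.15))]
print("pred",proj(p,C).round(1).tolist(),"goal y0",proj(p,[ledge(8,50,0),ledge(8,-50,0),ledge(8,50,150),ledge(8,-50,150)]).round(1).tolist())
g=cv2.cvtColor(p["frame"],cv2.COLOR_RGB2HSV);m=((g[...,1]<60)&(g[...,2]>90)).astype(np.uint8);k=np.zeros_like(m);k[110:190,345:405]=1
cs,_=cv2.findContours(m*k,cv2.RETR_EXTERNAL,cv2.CHAIN_APPROX_NONE);c=max(cs,key=cv2.contourArea);print(cv2.approxPolyDP(c,3,True)[:,0].tolist())
print([(d["position"],d["conf"]) for q in("panel","panel_top","stop_face","rail_top") for d in manip.pinpoint(p,q)[:2]])
save(p,"z.png",(335,100,445,200),5.5)
E
```

```text
shift [-0.04  0.04 -0.06] turn [ 0.01 -0.01 -0.01] n>= 1
23.75 0.08702804023945444 [-2.14674669  1.22595376 -8.5269311 ] [-0.16255617 -0.5965315  -0.06695031]
pred [[392.0, 174.1], [360.0, 175.5], [393.6, 125.4], [360.5, 126.5]] goal y0 [[389.8, 173.8], [357.8, 175.1], [391.4, 125.0], [358.3, 126.1]]
[[361, 127], [361, 175], [352, 176], [352, 182], [404, 180], [404, 173], [392, 173], [393, 126], [382, 126], [380, 135], [375, 134], [375, 123]]
[([375.2, 172.5], 0.69), ([213.6, 217.8], 0.68), ([156.1, 232.5], 0.95), ([377.9, 128.6], 0.92), ([358.3, 173.9], 0.7), ([412.1, 129.9], 0.61), ([375.0, 177.5], 0.54)]
```

View pics/z.png

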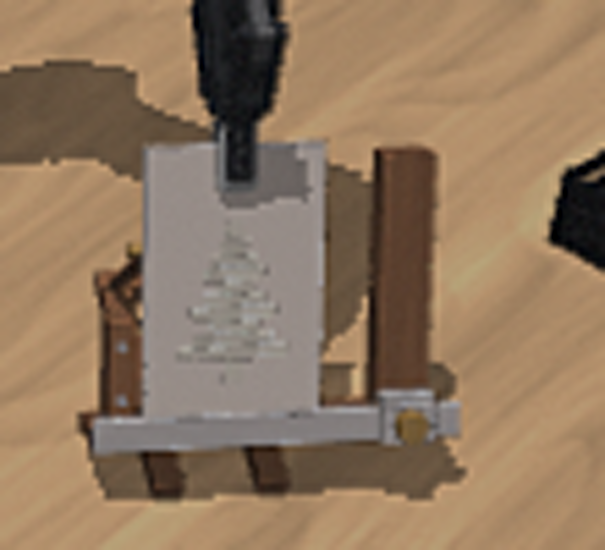

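Emit:
{"method": "arm_command", "body": {
  "deltas": [
    [[0, -0.05, -0.03, 0, 0, 0], [0, -0.03, 0, 0, 0, 0], [0, 0, 0, 0, 0, 0], [0, 0, 0, 0, 0, 0]]
  ]
}}

```text
time: 24.4
tcp_pos: [0.5234, 0.2412, 0.1158]
tool_rot: [0.2, 0.899, 0.38, 0.086]
wrist_force: [0.7, -1.9, 7.0]
finger_gap: 0.083
finger_force: 51.0
```

```bash
python3 - <<'E'
from h import *
_,(rk,ld)=frames();st=manip.state();R0=Rq(st["tool_rot"])
go(foot_target(4,6,0),toolR(ld),st);print(st["time"],st["finger_gap"],R0.inv().apply(st["wrist_force"]),R0.inv().apply(st["moment"]))
E
```

```text
shift [-0.04  0.06 -0.06] turn [ 0.02 -0.01 -0.01] n>= 1
24.4 0.08294638332304966 [-0.82892319  4.61310299 -5.56739619] [-0.84906796 -0.2640855  -0.22014451]
```

Emit:
{"method": "arm_command", "body": {
  "deltas": [
    [[0, 0, 0, 0, 0, 0], [0, 0, 0, 0, 0, 0], [0, 0, 0, 0, 0, 0], [0, 0, 0, 0, 0, 0], [0, 0, 0, 0, 0, 0]]
  ],
  "claw": 0.55
}}

```text
time: 24.9
tcp_pos: [0.5206, 0.2432, 0.1138]
tool_rot: [0.199, 0.899, 0.381, 0.085]
wrist_force: [-0.0, -0.2, 0.3]
finger_gap: 0.548
finger_force: 0.0
```

Emit:
{"method": "arm_command", "body": {
  "deltas": [
    [[0, 0, -0.3, 0, 0, 0], [0, 0, -0.6, 0, 0, 0], [0, 0, -0.8, 0, 0, 0], [0, 0, -0.8, 0, 0, 0], [0, 0, -0.6, 0, 0, 0], [0, 0, 0, 0, 0, 0]]
  ]
}}

```text
time: 25.5
tcp_pos: [0.4978, 0.2679, 0.1864]
tool_rot: [0.197, 0.899, 0.382, 0.087]
wrist_force: [0.5, -0.1, -0.3]
finger_gap: 0.55
finger_force: 0.0
```

```bash
cat > chk.py <<'E'
from h import *
from scipy.optimize import least_squares
P={n:manip.read_camera(n) for n in("scene","top")};st=manip.state();print(st["time"],st["tcp_pos"],st["wrist_force"])
p=P["scene"];g=cv2.cvtColor(p["frame"],cv2.COLOR_RGB2HSV);m=((g[...,1]<60)&(g[...,2]>90)).astype(np.uint8);k=np.zeros_like(m);k[110:172,345:405]=1
cs,_=cv2.findContours(m*k,cv2.RETR_EXTERNAL,cv2.CHAIN_APPROX_NONE);c=max(cs,key=cv2.contourArea);print(cv2.approxPolyDP(c,2,True)[:,0].tolist())
print("goal y0",proj(p,[ledge(8,50,150),ledge(8,-50,150),ledge(8,50,5),ledge(8,-50,5)]).round(1).tolist())
for n in P:
    print(n,[(q,np.round(d["position"],1).tolist(),round(d["conf"],2)) for q in("panel","panel_top","rail_top") for d in manip.pinpoint(P[n],q)[:3]])
    print("model panel,top(y0)",proj(P[n],[ledge(4,0,0),ledge(4,0,150)]).round(1).tolist(),"rail v=.010,.042",proj(P[n],[ledge(14,65,145),ledge(14,97,145)]).round(1).tolist())
E
python3 chk.py
```

```text
25.6 [0.49722986 0.26574144 0.18445737] [-0.6645323   0.19636631 -0.17356588]
[[393, 125], [361, 127], [361, 171], [392, 171]]
goal y0 [[391.4, 125.0], [358.3, 126.1], [389.9, 172.2], [357.8, 173.6]]
scene [('panel', [267.9, 180.1], 0.9), ('panel', [377.9, 171.5], 0.69), ('panel', [215.4, 218.5], 0.57), ('panel_top', [157.4, 234.6], 0.71), ('panel_top', [378.8, 125.3], 0.69), ('panel_top', [304.7, 200.0], 0.62), ('rail_top', [411.6, 128.8], 0.82)]
model panel,top(y0) [[373.5, 174.1], [374.6, 125.3]] rail v=.010,.042 [[396.8, 126.8], [407.3, 126.5]]
top [('panel', [372.6, 304.5], 0.96), ('panel', [285.1, 307.3], 0.78), ('panel', [192.0, 201.6], 0.68), ('panel_top', [284.4, 244.6], 0.95), ('panel_top', [428.9, 336.5], 0.88), ('panel_top', [158.3, 214.2], 0.79), ('rail_top', [126.4, 183.2], 0.66)]
model panel,top(y0) [[194.3, 203.6], [158.7, 215.3]] rail v=.010,.042 [[141.3, 191.3], [130.9, 181.4]]
```

```bash
python3 - <<'E'
from h import *
_,(rk,ld)=frames();st=manip.state()
for t in((14,98,165),(14,98,79)):
    p=ledge(*t);go(p,toolR(ld),st,t);st["tcp_pos"]=p
E
```

```text
(14, 98, 165) shift [ 3.65  0.59 -0.07] turn [-0.01  0.01 -0.  ] n>= 4
(14, 98, 79) shift [0.   0.   3.44] turn [-0.01  0.01 -0.  ] n>= 4
```

Emit:
{"method": "arm_command", "body": {
  "deltas": [
    [[0.4, 0.1, -0.07, 0, 0, 0], [0.65, 0.1, 0, 0, 0, 0], [0.65, 0.1, 0, 0, 0, 0], [0.65, 0.1, 0, 0, 0, 0], [0.65, 0.1, 0, 0, 0, 0], [0.65, 0.09, 0, 0, 0, 0], [0, 0, 0, 0, 0, 0], [0, 0, 0, 0, 0, 0]]
  ],
  "claw": 0.8
}}

```text
time: 26.7
tcp_pos: [0.5695, 0.3218, 0.1915]
tool_rot: [0.199, 0.899, 0.381, 0.084]
wrist_force: [0.2, -0.3, 0.3]
finger_gap: 0.796
finger_force: 0.0
```

Emit:
{"method": "arm_command", "body": {
  "deltas": [
    [[0, 0, 0.4, 0, 0, 0], [0, 0, 0.4, 0, 0, 0], [0, 0, 0.4, 0, 0, 0], [0, 0, 0.4, 0, 0, 0], [0, 0, 0.4, 0, 0, 0], [0, 0, 0.3, 0, 0, 0], [0, 0, 0, 0, 0, 0], [0, 0, 0, 0, 0, 0]]
  ]
}}

```text
time: 27.5
tcp_pos: [0.5875, 0.3057, 0.14]
tool_rot: [0.199, 0.899, 0.381, 0.085]
wrist_force: [0.7, 0.4, -0.0]
finger_gap: 0.804
finger_force: 0.0
```

```bash
python3 - <<'E'
from h import *
_,(rk,ld)=frames();st=manip.state();print(st["wrist_force"],st["time"]);go(ledge(14,98,79),toolR(ld),st)
p=manip.read_camera("wrist")
for q in("rail_top","panel_top"):print(q,[(np.round(d["position"]).tolist(),round(d["conf"],2)) for d in manip.pinpoint(p,q)[:3]])
print(proj(p,[ledge(14,97,145),ledge(14,87,145),ledge(14,107,145),ledge(4,7,150)]).round(0).tolist())
p=manip.read_camera("scene");print([(np.round(d["position"]).tolist(),round(d["conf"],2)) for d in manip.pinpoint(p,"rail_top")[:3]])
E
```

```text
[ 0.65366684  0.36591348 -0.04874431] 27.5
 shift [-0.03  0.    1.17] turn [-0.01 -0.01 -0.  ] n>= 2
rail_top [([318.0, 261.0], 0.79)]
panel_top []
[[319.0, 261.0], [319.0, 279.0], [319.0, 243.0], [302.0, 405.0]]
[([411.0, 131.0], 0.71)]
```

Emit:
{"method": "arm_command", "body": {
  "deltas": [
    [[0, 0, 0.3, 0, 0, 0], [0, 0, 0.3, 0, 0, 0], [0, 0, 0.3, 0, 0, 0], [0, 0, 0.25, 0, 0, 0], [0, 0, 0, 0, 0, 0]]
  ]
}}

```text
time: 28.25
tcp_pos: [0.5958, 0.296, 0.1127]
tool_rot: [0.199, 0.899, 0.381, 0.083]
wrist_force: [-0.2, 1.3, 0.5]
finger_gap: 0.799
finger_force: 0.0
```

Emit:
{"method": "arm_command", "body": {
  "deltas": [
    [[0, 0, 0, 0, 0, 0], [0, 0, 0, 0, 0, 0], [0, 0, 0, 0, 0, 0], [0, 0, 0, 0, 0, 0], [0, 0, 0, 0, 0, 0], [0, 0, 0, 0, 0, 0]]
  ],
  "claw": 0,
  "newtons": 25
}}

```text
time: 28.85
tcp_pos: [0.5952, 0.2987, 0.114]
tool_rot: [0.198, 0.899, 0.382, 0.085]
wrist_force: [-4.2, 1.8, 2.2]
finger_gap: 0.279
finger_force: 29.7
```

Emit:
{"method": "arm_command", "body": {
  "deltas": [
    [[-0.1, 0, 0, 0, 0, 0], [-0.12, 0, 0, 0, 0, 0], [-0.12, 0, 0, 0, 0, 0], [-0.12, 0, 0, 0, 0, 0], [-0.12, 0, 0, 0, 0, 0], [-0.12, 0, 0, 0, 0, 0], [-0.12, 0, 0, 0, 0, 0], [-0.1, 0, 0, 0, 0, 0], [0, 0, 0, 0, 0, 0]]
  ]
}}

```text
time: 29.75
tcp_pos: [0.5799, 0.2826, 0.114]
tool_rot: [0.197, 0.899, 0.382, 0.086]
wrist_force: [-1.4, 4.7, -0.5]
finger_gap: 0.28
finger_force: 29.5
```

Emit:
{"method": "arm_command", "body": {
  "deltas": [
    [[-0.05, 0, 0, 0, 0, 0], [-0.05, 0, 0, 0, 0, 0], [-0.05, 0, 0, 0, 0, 0], [0, 0, 0, 0, 0, 0]]
  ]
}}

```text
time: 30.15
tcp_pos: [0.5776, 0.2801, 0.114]
tool_rot: [0.197, 0.899, 0.382, 0.086]
wrist_force: [-2.1, 3.6, 0.0]
finger_gap: 0.279
finger_force: 29.5
```

```bash
python3 - <<'E'
from h import *
st=manip.state();_,(rk,ld)=frames();R0=Rq(st["tool_rot"]);d=st["tcp_pos"]-ledge(0,0,0);print("tcp in ledge",[round(float(d@a)*1e3,1) for a in ld],R0.inv().apply(st["wrist_force"]).round(1))
E
python3 chk.py
```

```text
tcp in ledge [12.6, 73.4, 80.2] [ 1.1 -3.6 -1.7]
30.25 [0.57756744 0.28018228 0.11398609] [-1.94667959  4.67992814  0.66336838]
[[393, 125], [361, 127], [361, 171], [392, 171]]
goal y0 [[391.4, 125.0], [358.3, 126.1], [389.9, 172.2], [357.8, 173.6]]
scene [('panel', [270.3, 180.1], 0.88), ('panel', [211.1, 215.8], 0.84), ('panel', [378.1, 175.0], 0.79), ('panel_top', [375.8, 128.3], 0.88), ('panel_top', [158.8, 231.8], 0.73), ('rail_top', [403.3, 125.5], 0.8)]
model panel,top(y0) [[373.5, 174.1], [374.6, 125.3]] rail v=.010,.042 [[396.8, 126.8], [407.3, 126.5]]
top [('panel', [194.0, 201.4], 0.78), ('panel', [373.6, 302.1], 0.72), ('panel_top', [283.2, 245.6], 0.78), ('panel_top', [427.6, 336.3], 0.75), ('panel_top', [212.4, 215.1], 0.64), ('rail_top', [196.5, 197.8], 0.66), ('rail_top', [133.6, 190.5], 0.6)]
model panel,top(y0) [[194.3, 203.6], [158.7, 215.3]] rail v=.010,.042 [[141.3, 191.3], [130.9, 181.4]]
```

Emit:
{"method": "arm_command", "body": {
  "deltas": [
    [[-0.06, 0, 0, 0, 0, 0], [-0.06, 0, 0, 0, 0, 0], [-0.06, 0, 0, 0, 0, 0], [0, 0, 0, 0, 0, 0]]
  ]
}}

```text
time: 30.95
tcp_pos: [0.5753, 0.2778, 0.114]
tool_rot: [0.197, 0.899, 0.382, 0.087]
wrist_force: [0.4, 4.8, -2.3]
finger_gap: 0.271
finger_force: 29.2
```

Emit:
{"method": "arm_command", "body": {
  "deltas": [
    [[-0.05, 0, 0, 0, 0, 0], [-0.05, 0, 0, 0, 0, 0], [0, 0, 0, 0, 0, 0]]
  ]
}}

```text
time: 31.25
tcp_pos: [0.5737, 0.2761, 0.114]
tool_rot: [0.197, 0.899, 0.382, 0.087]
wrist_force: [0.7, 6.1, -1.9]
finger_gap: 0.274
finger_force: 29.2
```

Emit:
{"method": "arm_command", "body": {
  "deltas": [
    [[-0.05, 0, 0, 0, 0, 0], [0, 0, 0, 0, 0, 0], [0, 0, 0, 0, 0, 0]]
  ]
}}

```text
time: 31.55
tcp_pos: [0.5728, 0.2752, 0.114]
tool_rot: [0.197, 0.899, 0.382, 0.087]
wrist_force: [0.3, 5.3, -0.9]
finger_gap: 0.275
finger_force: 29.2
```

Emit:
{"method": "arm_command", "body": {
  "deltas": [
    [[-0.05, 0, 0, 0, 0, 0], [0, 0, 0, 0, 0, 0], [0, 0, 0, 0, 0, 0]]
  ]
}}

```text
time: 31.85
tcp_pos: [0.572, 0.2743, 0.114]
tool_rot: [0.197, 0.899, 0.382, 0.087]
wrist_force: [0.8, 6.3, -1.0]
finger_gap: 0.278
finger_force: 29.2
```

```bash
cat > led.py <<'E'
from h import *
st=manip.state();_,(rk,ld)=frames();R0=Rq(st["tool_rot"]);d=st["tcp_pos"]-ledge(0,0,0);print("tcp in ledge",[round(float(d@a)*1e3,1) for a in ld],R0.inv().apply(st["wrist_force"]).round(1))
E
python3 led.py; python3 chk.py
```

```text
tcp in ledge [12.7, 65.3, 80.2] [ 5.1 -3.8 -0.6]
31.95 [0.57198573 0.2742973  0.11399013] [ 0.93105098  5.6265431  -2.16613399]
[[359, 126], [360, 171], [390, 171], [391, 126]]
goal y0 [[391.4, 125.0], [358.3, 126.1], [389.9, 172.2], [357.8, 173.6]]
scene [('panel', [374.2, 174.0], 0.78), ('panel', [269.6, 182.3], 0.69), ('panel', [212.3, 217.4], 0.6), ('panel_top', [376.0, 127.0], 0.89), ('panel_top', [304.0, 198.7], 0.66), ('panel_top', [396.9, 272.0], 0.41), ('rail_top', [397.6, 126.6], 0.69)]
model panel,top(y0) [[373.5, 174.1], [374.6, 125.3]] rail v=.010,.042 [[396.8, 126.8], [407.3, 126.5]]
top [('panel', [281.7, 306.6], 0.97), ('panel', [373.1, 303.9], 0.89), ('panel', [195.1, 203.8], 0.59), ('panel_top', [429.6, 335.9], 0.96), ('panel_top', [283.5, 245.9], 0.95), ('panel_top', [160.2, 214.3], 0.67), ('rail_top', [138.2, 188.9], 0.65)]
model panel,top(y0) [[194.3, 203.6], [158.7, 215.3]] rail v=.010,.042 [[141.3, 191.3], [130.9, 181.4]]
```

Emit:
{"method": "arm_command", "body": {
  "deltas": [
    [[-0.05, 0, 0, 0, 0, 0], [0, 0, 0, 0, 0, 0], [0, 0, 0, 0, 0, 0]]
  ]
}}

```text
time: 32.55
tcp_pos: [0.5716, 0.2739, 0.114]
tool_rot: [0.197, 0.899, 0.382, 0.088]
wrist_force: [1.7, 7.0, -2.9]
finger_gap: 0.278
finger_force: 29.0
```

Emit:
{"method": "arm_command", "body": {
  "deltas": [
    [[-0.05, 0, 0, 0, 0, 0], [0, 0, 0, 0, 0, 0], [0, 0, 0, 0, 0, 0]]
  ]
}}

```text
time: 32.85
tcp_pos: [0.5717, 0.274, 0.114]
tool_rot: [0.196, 0.898, 0.383, 0.089]
wrist_force: [4.2, 7.4, -5.0]
finger_gap: 0.278
finger_force: 28.7
```

Emit:
{"method": "arm_command", "body": {
  "deltas": [
    [[-0.05, 0, 0, 0, 0, 0], [0, 0, 0, 0, 0, 0], [0, 0, 0, 0, 0, 0]]
  ]
}}

```text
time: 33.15
tcp_pos: [0.5717, 0.274, 0.1141]
tool_rot: [0.196, 0.898, 0.383, 0.09]
wrist_force: [6.6, 7.9, -6.2]
finger_gap: 0.275
finger_force: 28.4
```

```bash
python3 led.py
```

```text
tcp in ledge [12.7, 65.0, 80.2] [10.2 -3.3  5.5]
```

Emit:
{"method": "arm_command", "body": {
  "deltas": [
    [[0, 0, 0, 0, 0, 0], [0, 0, 0, 0, 0, 0], [0, 0, 0, 0, 0, 0], [0, 0, 0, 0, 0, 0], [0, 0, 0, 0, 0, 0]]
  ],
  "claw": 0.75
}}

```text
time: 33.65
tcp_pos: [0.5683, 0.2678, 0.1141]
tool_rot: [0.199, 0.899, 0.381, 0.085]
wrist_force: [0.0, -0.1, 0.2]
finger_gap: 0.752
finger_force: 0.0
```

```bash
python3 led.py; python3 chk.py
```

```text
tcp in ledge [14.4, 58.2, 79.5] [-0.   0.2 -0.1]
33.75 [0.56827443 0.26821445 0.11410024] [-0.39354058 -0.99951452  0.63254507]
[[391, 126], [358, 127], [360, 171], [390, 171]]
goal y0 [[391.4, 125.0], [358.3, 126.1], [389.9, 172.2], [357.8, 173.6]]
scene [('panel', [267.6, 180.3], 0.93), ('panel', [372.1, 172.6], 0.88), ('panel', [214.4, 219.7], 0.73), ('panel_top', [160.0, 230.1], 0.87), ('panel_top', [303.0, 198.8], 0.77), ('panel_top', [373.4, 127.0], 0.64), ('rail_top', [401.0, 130.6], 0.88)]
model panel,top(y0) [[373.5, 174.1], [374.6, 125.3]] rail v=.010,.042 [[396.8, 126.8], [407.3, 126.5]]
top [('panel', [281.1, 302.8], 0.85), ('panel', [374.5, 303.4], 0.82), ('panel', [199.0, 203.7], 0.78), ('panel_top', [158.4, 214.2], 0.86), ('panel_top', [284.7, 248.7], 0.66), ('panel_top', [362.0, 209.4], 0.23)]
model panel,top(y0) [[194.3, 203.6], [158.7, 215.3]] rail v=.010,.042 [[141.3, 191.3], [130.9, 181.4]]
```

Emit:
{"method": "arm_command", "body": {
  "deltas": [
    [[0, 0, -0.4, 0, 0, 0], [0, 0, -0.6, 0, 0, 0], [0, 0, -0.8, 0, 0, 0], [0, 0, -0.8, 0, 0, 0], [0, 0, -0.8, 0, 0, 0], [0, 0, -0.8, 0, 0, 0], [0, 0, 0, 0, 0, 0], [0, 0, 0, 0, 0, 0]]
  ]
}}

```text
time: 34.85
tcp_pos: [0.5363, 0.2993, 0.2094]
tool_rot: [0.198, 0.899, 0.381, 0.085]
wrist_force: [-0.4, 0.5, 0.4]
finger_gap: 0.747
finger_force: 0.0
```

```bash
python3 chk.py; python3 - <<'E'
from h import *
p=manip.read_camera("scene");f=p["frame"].astype(int)
# rail top front-edge columns at a row part-way up vs model
for r in (135,150): 
    print(r,[tuple(f[r,c]) for c in range(386,412,1)])
for z in (130,90): print(proj(p,[ledge(26,50,z),ledge(26,80,z),ledge(8,50,z)]).round(1).tolist())
E
```

```text
34.95 [0.53605525 0.29822162 0.20832403] [-0.47031066  0.14561666 -0.6181643 ]
[[390, 125], [358, 127], [360, 171], [390, 171]]
goal y0 [[391.4, 125.0], [358.3, 126.1], [389.9, 172.2], [357.8, 173.6]]
scene [('panel', [215.9, 217.7], 0.84), ('panel', [370.9, 174.9], 0.71), ('panel', [270.3, 181.0], 0.57), ('panel_top', [375.5, 128.8], 0.97), ('panel_top', [303.9, 200.3], 0.81), ('panel_top', [159.8, 231.5], 0.56), ('rail_top', [396.9, 127.5], 0.89)]
model panel,top(y0) [[373.5, 174.1], [374.6, 125.3]] rail v=.010,.042 [[396.8, 126.8], [407.3, 126.5]]
top [('panel', [371.1, 304.9], 0.83), ('panel', [196.5, 202.6], 0.8), ('panel', [282.5, 304.5], 0.59), ('panel_top', [428.6, 336.5], 0.83), ('panel_top', [283.9, 243.6], 0.81), ('panel_top', [157.5, 216.4], 0.67), ('rail_top', [138.8, 190.4], 0.65)]
model panel,top(y0) [[194.3, 203.6], [158.7, 215.3]] rail v=.010,.042 [[141.3, 191.3], [130.9, 181.4]]
135 [(np.int64(149), np.int64(139), np.int64(134)), (np.int64(151), np.int64(141), np.int64(137)), (np.int64(149), np.int64(140), np.int64(135)), (np.int64(152), np.int64(143), np.int64(137)
[... 1555 characters left out ...]
4(63), np.int64(46)), (np.int64(91), np.int64(65), np.int64(46)), (np.int64(88), np.int64(62), np.int64(46)), (np.int64(89), np.int64(61), np.int64(45)), (np.int64(99), np.int64(74), np.int64(55)), (np.int64(108), np.int64(89), np.int64(67)), (np.int64(106), np.int64(86), np.int64(65)), (np.int64(106), np.int64(86), np.int64(64)), (np.int64(105), np.int64(86), np.int64(65)), (np.int64(101), np.int64(83), np.int64(63)), (np.int64(101), np.int64(83), np.int64(62)), (np.int64(101), np.int64(82), np.int64(62)), (np.int64(100), np.int64(81), np.int64(61)), (np.int64(102), np.int64(83), np.int64(63))]
[[392.8, 132.7], [402.7, 132.4], [391.2, 131.7]]
[[392.3, 146.1], [402.1, 145.7], [390.8, 144.9]]
```

The rail sits flush against the tile, matching the model for rail = 0.010. The tile is in place and the arm is clear.

```bash
python3 -c "
from plant import manip
print(manip.sign_off())"
```

```text
the job is handed in; nothing more can be done
None
```

The tall tile stands tree side out on the easel ledge, held snugly between rail (about 0.010 by the camera) and stop, and the job is handed in; the first grasp closed on air and was redone deeper, and I did not re-measure the square tiles at the end.

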